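# Put the pliers and tape measure back into the foam tool tray

## Task

Put the pliers and the tape measure from the newspaper back into their own cut-outs in the foam tool tray, the only way round that each fits, and press both down firmly until they are fully home, level on the pocket floor from end to end. The foam insert has some play in the tray, so find its cut-outs by eye or by feel; leave everything else on the table where it is.

Things in the scene. Friction and masses are not known exactly. Their poses are not given: they have to be found in the camera images.
- tray: Tool tray, fixed shell 220 mm along x, 300 mm along y. Origin: centre of its underside, z up. Inside, 36 mm high, a dark grey foam insert 273 mm long that sits anywhere up to 9 mm either way along the tray's y, square to it, fixed; this shift is not reported. Two pale-floored pockets are empty; seated tools have their x axis along the tray's +y, z up. Other pockets hold tools up to 10 mm proud.
- pliers_pocket (a point): Pliers' pocket, on the foam's top plane, were the insert mid-way (add its shift): pliers_joint belongs below it. 13.5 mm deep, 2 mm to spare round the outline, but springy foam beads below the mouth, at joint and grips, stand 2 mm into the tool's outline: it sinks 5 mm onto them, then each pair needs 10 to 20 N from above. Home, pliers_joint is 5.5 mm below the foam top, the tool 2 mm proud.
- tape_pocket (a point): Tape measure's pocket, on the foam's top plane, were the insert mid-way (add its shift): tape_centre belongs below it. 22 mm deep, 2 mm to spare all round, notched for the mouth piece; a springy foam bead on each side stands 2 mm into the tool's outline: it sinks 5 mm onto them, then needs 10 to 20 N from above. Home, tape_centre is 8 mm below the foam top, the tool's top 6 mm proud.
- pliers_joint (a point): Loose combination pliers, closed, rigid, 168 mm long, lying flat, about 0.22 kg: centre of the steel joint block, 8 mm above the tool's underside. x to the nose, z up. The block is 36 mm along x, 30 mm across between flat parallel sides, 14 mm thick (1 to 15 mm above the underside): grip here. Jaws ahead of it are 25 to 18 mm wide; two black grips behind, 16 mm thick, splay to 53 mm over all.
- pliers_nose (a point): Point in the jaws 46 mm ahead (+x) of pliers_joint, same height; the nose ends 4 mm farther on. Fully home it lies 5.5 mm below the foam's top plane.
- pliers_tail (a point): Point midway between the two grips near their ends, 112 mm behind (-x) pliers_joint, same height; the grips end 6 mm farther on. From here to 55 mm ahead of it the grips' axes run 18 mm either side of the centre line with a 20 mm gap between them; by 85 mm ahead the gap has closed. Home it lies 5.5 mm below the foam's top plane. The centre of mass is about 95 mm ahead of it.
- tape_centre (a point): Loose tape measure lying on its side, grey, body 54 x 54 mm, 28 mm thick, about 0.2 kg: centre of the body, 14 mm above its underside. x points to the side where the black mouth piece (10 mm long, 20 mm wide, centred 17 mm towards -y, steel hook at its end) sticks out; z up. The two +y corners are rounded; the +y and -y sides are flat over the middle 22 mm, 54 mm apart.
- newspaper: Open newspaper lying fixed on the table, 270 mm along its x, 280 mm along its y, 2 mm thick; the two tools, the roll and the toy car lie on it. Origin at the centre of its underside.
- roll: Bystander: roll of adhesive tape lying flat, 56 mm across, 18 mm high. Origin at the centre of its underside.
- toy_car: Bystander: toy car, 62 x 33 mm, 33 mm high. Origin under its centre.
- remote: Bystander: black remote control, 165 x 46 x 18 mm. Origin under its centre.
- jar: Bystander: small glass jar, 48 mm across, 52 mm high. Origin under its centre.
- spray_bottle: Bystander: clear spray bottle, 44 mm across, 150 mm high. Origin under its centre.
- mug: Bystander: white mug, 78 mm across, 88 mm high. Origin under its centre.
- bangle: Bystander: pink plastic bangle lying flat, 68 mm across, 14 mm high. Origin under its centre.
Not all that is in view belongs to the job. What is shaped like the part that bears pliers_joint but red is not meant.

How it is judged:
By the outcome, as a careful person would: the job done as asked, in the order asked, and still so for the second after the job is handed in, with the robot touching nothing.
It also fails if it takes over 72 s, if anything falls off the work surface, if the arm or the gripper's body presses on something with over 40 N, if the wrist force passes 120 N, or if a joint passes its speed limit or range.

## Robot

A 6-joint arm with a two-finger parallel gripper is mounted at the origin on the work surface. World frame = base frame: x ahead of the robot, y to its left, z up, the work surface at z = 0. Lengths are in m, angles in rad, forces in N, time in s.
With the tool pointing down it reaches from about 0.375 to 0.9 m from the base axis. Payload 3.1 kg.
Tool frame: the origin (TCP) lies on the centre line of the jaws, within the pads' length; the fingertips stand ahead of it and the grasp point (between the pads) lies 3 mm ahead of it (robot.tip_reach is the z of the fingertips in the tool frame, in m); z points along the fingers, y is the line along which they close (so a half turn about z gives the same grasp; the last joint's range is limited). The gripper opens to 87 mm and grips with 3 to 60 N. Pads are 19 mm wide; open, the fingers measure 117 mm over their backs; the gripper's body (75 mm by 190 mm) begins 51 mm behind the grasp point.
Start: joints at [1.014, 0.527, 1.433, -0, 1.181, -0.178], TCP at [0.231, 0.581, 0.245] pointing down, gripper open.
Joint ranges: [-3.08, 3.08], [-0.75, 2.2], [0.22, 2.44], [-1.43, 4.57], [0, 2.65], [-2.85, 2.85]. Speed limits (rad/s): [2.79, 2.79, 3.14, 3.14, 3.14, 3.14].

## Interface

Orientations are given as a unit quaternion [x, y, z, w].
In Python, from rig import sensors, eyes, ticket, robot gives the robot as it stands.
- The arm moves only by the tool drive_tool, never from a script. Its argument "deltas" is a list that holds one entry, the list of rows, each a list of 6 numbers: the shift along the tool's x, y, z in mm, then the turn, a rotation vector about the tool's x, y, z in rad. A call has 1 to 8 rows; each row shifts and turns the commanded pose from where the row before left it, along the tool's axes as they then stand; what a row does not reach is not made up. A row lasts 1/12 s, in which the tool goes at most 41.7 mm and 7.16 degrees, less where a joint would pass 70% of its speed; a pose out of reach is approached as far as the arm can. A call is refused whole if a number of a shift passes 41.7 or a number of a turn 0.125, either way. A call with a gripper value outside its range is refused whole. "gripper" is the opening in per cent of the stroke, from 0 (shut) to 100 (fully open), set as the call begins (left out, the last holds). The fingers move at their own pace and stop on an object; "squeeze" is the grip in N (left out, the last holds). Time passes only in rows, so rows that do not move let the fingers close. It gives the time, the measured TCP pose, the force, the opening and the grip force at its end, in the units of the state.
- sensors.get_obs(): the state, without advancing time (a new reading comes with each control period).
- eyes.camera(name): name is "side" or "top" or "wrist"; returns a dict with "img" (420x560x3 uint8, red, green, blue), "fov_y" (degrees; the focal length in pixels is half the picture's height over the tangent of half this angle, whatever the lens; pixels are square), "cx", "cy" (the principal point, pixels), "xyz" and "attitude" of the camera in the world; the wrist camera has in their place "hand_eye" (4x4, takes a point from camera to tool coordinates, whose origin is the TCP and whose axes are the flange's). Camera axes: x right, y up, looking along -z (the intrinsics and any distortion apply to the point x, -y, -z); pixel columns grow to the right and rows downward; lengths in m; the calibration is good to about 2 mm. A picture is of the moment at which its call begins: read the wrist's pose just before it. There is no depth.
- ticket.hand_in(): hands the job in; it is judged then, once.
The state is a dict: "time": time; "q": joint angles; "joint_velocities": joint speeds; "joint_torque": joint torques, N m; "position": TCP position; "tool_rot": TCP orientation; "ft_force": force on the tool from outside, world axes, zero at the start; "moment": the same for the moment, N m; "grip_width": finger opening in m; "grip_force": force on a finger pad.
Only numpy, scipy, OpenCV 4.12 (cv2) and the standard library are available. Lean on these libraries where they do the work, as an engineer would, in place of code of your own. Each camera call takes 0.05 s, during which the arm holds its last target. There are 200 camera calls.

## Working session

There is one attempt and no reset: what is moved stays moved. The work goes in short steps, Python scripts to look and compute and a tool call to move; the robot and the scene stay as the last step left them, time stands still between calls to the robot, and variables do not carry over. Pictures are saved under pics/ and viewed, at most 10 in all, crops included, and the job is handed in when it is done.

Besides the shell and the picture viewer there is one more tool, called after "Emit:" as name([rows], argument=value, ...), one row to a line, values as JSON. drive_tool: Moves the arm, as the interface text tells. Its arguments: {"type":"object","properties":{"deltas":{"type":"array"},"gripper":{"type":"number"},"squeeze":{"type":"number"}},"required":["deltas"]}

```bash
ls; mkdir -p pics; cat > h.py <<'E'
import numpy as np, cv2
from scipy.spatial.transform import Rotation as R
from rig import sensors, eyes, ticket, robot
def shot(n):
    o=sensors.get_obs(); c=eyes.camera(n); c['obs']=o
    if 'hand_eye' in c:
        T=np.eye(4);T[:3,:3]=R.from_quat(o['tool_rot']).as_matrix();T[:3,3]=o['position']
        c['T']=T@np.array(c['hand_eye'])
    else:
        T=np.eye(4);a=np.array(c['attitude']);T[:3,:3]=a if a.shape==(3,3) else R.from_quat(a).as_matrix();T[:3,3]=c['xyz'];c['T']=T
    c['f']=c['img'].shape[0]/2/np.tan(np.radians(c['fov_y'])/2)
    return c
def save(c,p): cv2.imwrite(p,c['img'][:,:,::-1])
def ray(c,uv,z):
    uv=np.atleast_2d(np.array(uv,float)); k=c.get('dist')
    x=(uv[:,0]-c['cx'])/c['f'];y=(uv[:,1]-c['cy'])/c['f']
    if k is not None:
        p=cv2.undistortPoints(uv[:,None],np.array([[c['f'],0,c['cx']],[0,c['f'],c['cy']],[0,0,1.]]),np.array(k,float))[:,0];x,y=p.T
    d=np.c_[x,-y,-np.ones(len(x))]@c['T'][:3,:3].T;o=c['T'][:3,3]
    return o+d*((z-o[2])/d[:,2])[:,None]
def pix(c,P):
    p=(np.atleast_2d(P)-c['T'][:3,3])@c['T'][:3,:3]
    return np.c_[c['cx']+c['f']*p[:,0]/-p[:,2],c['cy']-c['f']*p[:,1]/-p[:,2]]
E
python3 - <<'E'
from h import *
print(sensors.get_obs(), robot.tip_reach,[a for a in dir(robot) if a[0]!='_'])
for n in('top','side','wrist'):
    c=shot(n);save(c,f'pics/{n}0.png');print(n,{k:v for k,v in c.items() if k not in('img','obs')})
E
```

```text
pics
{'time': 0.0, 'q': array([ 1.01353782e+00,  5.28462562e-01,  1.43390803e+00, -1.12365462e-05,
        1.18140496e+00, -1.78536185e-01]), 'joint_velocities': array([ 0.00067968,  0.00162165, -0.00115422, -0.00062083,  0.00055113,
        0.00083219]), 'joint_torque': array([-2.13238700e-04, -4.40053868e+01, -1.76593155e+01,  6.33243145e-02,
        5.83922176e-02, -1.75244518e-04]), 'position': array([0.2307077 , 0.58011518, 0.24357199]), 'tool_rot': array([ 1.88229300e-01,  9.82124503e-01, -1.02028291e-03, -3.87696191e-04]), 'ft_force': array([-0.67125041, -0.1980404 , -0.60653718]), 'moment': array([ 0.01877657,  0.00782442, -0.02221097]), 'grip_force': 0.0, 'grip_width': 0.08705338561647522} 0.022 ['Unreachable', 'tip_reach']
top {'fov_y': 47.749761781757705, 'cx': 283.3446297445081, 'cy': 220.3994650947007, 'xyz': array([ 0.41495845, -0.00811795,  1.38111715]), 'attitude': array([-0.03042124,  0.02646528,  0.7067712 , -0.70629215]), 'T': array([[-4.51880587e-04,  9.96763694e-01, -8.03861540e-02,
         4.14958455e-01],
       [-9.99984121e-01, -9.01961960e-04, -5.56276798e-
[... 763 characters left out ...]
0290563, 'cx': 280.9560800229682, 'cy': 210.6943086598874, 'hand_eye': array([[-3.66687944e-04,  9.60732839e-01,  2.77474824e-01,
         7.62688369e-02],
       [ 9.99999874e-01,  4.47252626e-04, -2.27056230e-04,
         1.85316816e-03],
       [-3.42241720e-04,  2.77474706e-01, -9.60732882e-01,
        -1.40370853e-01],
       [ 0.00000000e+00,  0.00000000e+00,  0.00000000e+00,
         1.00000000e+00]]), 'T': array([[ 0.37011939, -0.89275423, -0.2569076 ,  0.1607362 ],
       [ 0.92898287,  0.3552178 ,  0.10397661,  0.61033704],
       [-0.00156741, -0.27714652,  0.96082639,  0.38407166],
       [ 0.        ,  0.        ,  0.        ,  1.        ]]), 'f': np.float64(314.54070536528826)}
```

View pics/top0.png

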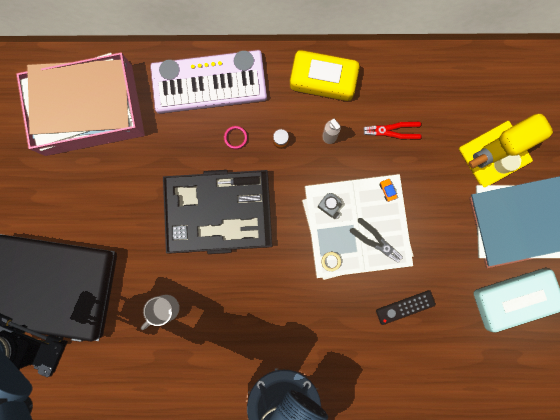

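View pics/side0.png

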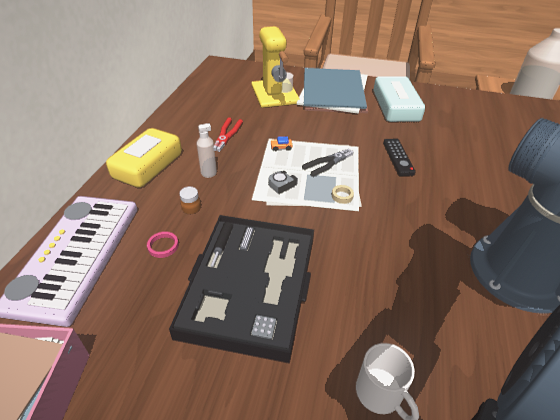

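The top view (tray about (217,212), newspaper (357,228)) shows pliers near (377,240), the tape near (330,205), and the red decoy pliers at (395,130). I'll enlarge both areas.

```bash
python3 - <<'E'
from h import *
im=cv2.imread('pics/top0.png')
a=cv2.resize(im[160:265,155:285],None,fx=6,fy=6,interpolation=cv2.INTER_CUBIC)[:,:780]
b=cv2.resize(im[165:285,295:425],None,fx=5,fy=5,interpolation=cv2.INTER_CUBIC)
s=np.zeros((600,800,3),np.uint8)
a=cv2.resize(a,(400,int(400*105/130)));b=cv2.resize(b,(400,int(400*120/130)))
s[:a.shape[0],:400]=a;s[:b.shape[0],400:]=b
cv2.imwrite('pics/crop0.png',s[:380])
E
```

```text
(no output)
```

View pics/crop0.png

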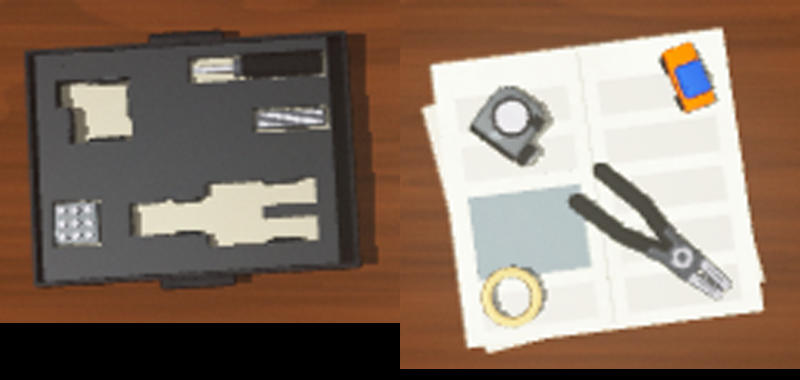

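The crop shows the pliers' nose to the lower right at about (722,295), with the joint at (682,257). The tape's mouth is lower right at about (535,150). The tray's pocket noses face left, toward +y, and the tape notch is upper left at about (62,92). Next I'll rough out positions.

```bash
cat >> h.py <<'E'
def yaw():
    m=R.from_quat(sensors.get_obs()['tool_rot']).as_matrix();return np.degrees(np.arctan2(m[1,0],m[0,0]))
def d(target=None,yawt=None):
    o=sensors.get_obs();m=R.from_quat(o['tool_rot']).as_matrix();y=yaw()
    print('t',round(o['time'],2),'pos',np.round(o['position']*1000,1),'yaw',round(y,2),'q',np.round(o['q'],2),'grip',round(o['grip_width']*1000,1),'F',np.round(o['ft_force'],1))
    if yawt is not None:
        e=(yawt-y+180)%360-180;print('turn z',-np.radians(e),'(=%.1f deg) or %.3f'%(e,-np.radians(e-np.sign(e)*360)))
        a=np.radians(yawt);m2=np.array([[np.cos(a),np.sin(a),0],[np.sin(a),-np.cos(a),0],[0,0,-1]]).T
        m2=np.c_[[np.cos(a),np.sin(a),0],[np.sin(a),-np.cos(a),0],[0,0,-1]]
        if target is not None: print('after turn, tool mm',np.round(m2.T@(np.array(target)*1000-o['position']*1000),1))
    if target is not None: print('before turn, tool mm',np.round(m.T@(np.array(target)*1000-o['position']*1000),1))
E
python3 - <<'E'
from h import *
c=shot('top')
for n,uv,z in[('tape',(330.7,204),.03),('joint',(386.6,248.5),.015),('nose',(400.6,260.9),.01),('tail',(358,224),.015),('ppock',(214.5,231.5),.036),('tpock',(188.5,196.4),.036),('paper',(357,228),0)]:
    print(n,np.round(ray(c,uv,z)*1000))
# look pose over paper centre with view centre between tools
d((0.40,-0.17,0.15),180.)
E
```

```text
tape [[ 571. -136.   30.]]
joint [[ 444. -297.   15.]]
nose [[ 408. -338.   10.]]
tail [[ 515. -216.   15.]]
ppock [[492. 195.  36.]]
tpock [[593. 271.  36.]]
paper [[ 504. -215.    0.]]
t 0.2 pos [230.9 580.3 243.9] yaw 158.3 q [ 1.01  0.53  1.43 -0.    1.18 -0.18] grip 87.3 F [-0.   0.6 -0.7]
turn z -0.3787737683192145 (=21.7 deg) or 5.904
after turn, tool mm [-169.1 -750.3   93.9]
before turn, tool mm [-434.6 -634.5   94.7]
```

```bash
python3 - <<'E'
from h import *
d((0.51,0.235,0.2))
E
```

```text
t 0.2 pos [230.9 580.3 243.9] yaw 158.3 q [ 1.01  0.53  1.43 -0.    1.18 -0.18] grip 87.3 F [-0.   0.6 -0.7]
before turn, tool mm [-387.1 -217.6   44.1]
```

Emit:
drive_tool([
  [[-24, -13.6, 2.7, 0, 0, 0], [-24, -13.6, 2.7, 0, 0, 0], [-24, -13.6, 2.7, 0, 0, 0], [-24, -13.6, 2.7, 0, 0, 0], [-24, -13.6, 2.7, 0, 0, 0], [-24, -13.6, 2.7, 0, 0, 0], [-24, -13.6, 2.7, 0, 0, 0], [-24, -13.6, 2.7, 0, 0, 0]],
])

```text
time: 0.87
position: [0.3698, 0.4075, 0.2227]
tool_rot: [0.188, 0.982, -0.0, -0.0]
ft_force: [0.1, 0.3, -1.1]
grip_width: 0.0865
grip_force: 0.0
```

Emit:
drive_tool([
  [[-27, -15.5, 3, 0, 0, 0], [-27, -15.5, 3, 0, 0, 0], [-27, -15.5, 3, 0, 0, 0], [-27, -15.5, 3, 0, 0, 0], [-27, -15.5, 3, 0, 0, 0], [-27, -15.5, 3, 0, 0, 0], [-27, -15.5, 3, 0, 0, 0], [0, 0, 0, 0, 0, 0]],
])

```text
time: 1.53
position: [0.5088, 0.2339, 0.2015]
tool_rot: [0.191, 0.982, -0.0, 0.002]
ft_force: [-0.3, -0.2, -0.8]
grip_width: 0.0869
grip_force: 0.0
```

Emit:
drive_tool([
  [[0, 0, 0, 0, 0, 0], [0, 0, 0, 0, 0, 0]],
])

```text
time: 1.7
position: [0.5042, 0.2379, 0.2017]
tool_rot: [0.189, 0.982, -0.0, -0.001]
ft_force: [0.4, -0.4, -0.5]
grip_width: 0.0872
grip_force: 0.0
```

```bash
python3 - <<'E'
from h import *
import pickle
c=shot('wrist');save(c,'pics/w1.png');pickle.dump(c,open('w1.pkl','wb'));d((0.40,-0.20,0.17),180.)
pickle.dump(shot('top'),open('t1.pkl','wb'));s=shot('side');pickle.dump(s,open('s1.pkl','wb'))
E
```

```text
t 1.75 pos [503.8 238.4 201.8] yaw 158.33 q [ 0.24  0.49  1.65  0.    1.   -0.95] grip 86.8 F [-0.4 -0.   0.6]
turn z -0.37829883527602004 (=21.7 deg) or 5.905
after turn, tool mm [ 103.8 -438.4   31.8]
before turn, tool mm [ -65.5 -445.8   31.9]
```

View pics/w1.png

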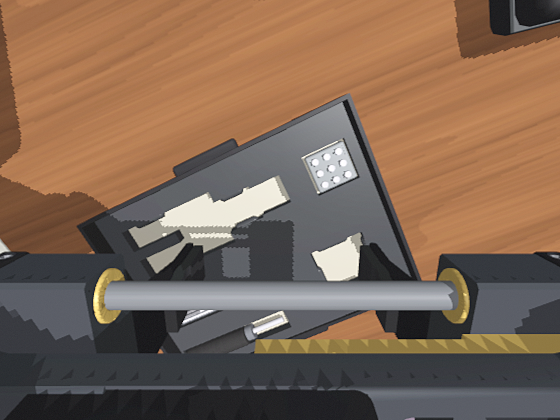

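The gripper hides the lower half of the picture, and the pliers pocket is partly visible at about (200,220). I'll back off along tool −x so both pockets lie in the upper half.

Emit:
drive_tool([
  [[-28, -4, 0, 0, 0, 0], [-28, -4, 0, 0, 0, 0], [-28, -4, 0, 0, 0, 0], [-28, -4, 0, 0, 0, 0], [-28, -4, 0, 0, 0, 0], [0, 0, 0, 0, 0, 0], [0, 0, 0, 0, 0, 0], [0, 0, 0, 0, 0, 0]],
])

```text
time: 2.52
position: [0.626, 0.1686, 0.2016]
tool_rot: [0.188, 0.982, -0.0, -0.001]
ft_force: [-1.2, 0.4, -0.2]
grip_width: 0.0871
grip_force: 0.0
```

```bash
python3 - <<'E'
from h import *
import pickle
c=shot('wrist');save(c,'pics/w2.png');pickle.dump(c,open('w2.pkl','wb'));d((0.62,-0.20,0.2),180.)
E
```

```text
t 2.57 pos [625.7 168.8 201.7] yaw 158.39 q [ 0.09  0.61  1.41  0.    1.13 -1.1 ] grip 87.3 F [ 0.5  1.1 -0.6]
turn z -0.3772224408691939 (=21.6 deg) or 5.906
after turn, tool mm [   5.7 -368.8    1.7]
before turn, tool mm [-130.5 -345.     1.6]
```

View pics/w2.png

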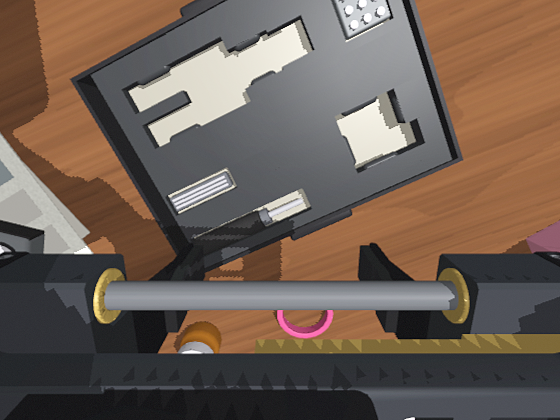

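The picture shows both empty pockets: pliers at about (130–312, 25–145) with its nose upper right, and tape at about (335–425, 92–168) with its notch at the upper right. Next I'll extract the contour corners.

```bash
python3 - <<'E'
from h import *
import pickle
c=pickle.load(open('w2.pkl','rb'));im=c['img'].astype(int)
m=((im.min(2)>150)&(im[:,:,0]-im[:,:,2]>8)).astype(np.uint8)
cs,_=cv2.findContours(m,cv2.RETR_EXTERNAL,cv2.CHAIN_APPROX_NONE)
print('cam',c['T'][:3,3])
for k in cs:
    if cv2.contourArea(k)<1200: continue
    print('area',cv2.contourArea(k),k[:,0].min(0),k[:,0].max(0))
    p=cv2.approxPolyDP(k,2,True)[:,0].astype(float)
    f=.0225 if p[:,0].mean()<320 else .014
    for a,b,e in zip(p,ray(c,p,f)*1000,ray(c,p,.036)*1000): print(a,np.round(b[:2],1),np.round(e[:2],1))
big=cv2.resize(c['img'][0:210,60:480],(800,400),interpolation=cv2.INTER_CUBIC)
cv2.imwrite('pics/w2big.png',big[:,:,::-1])
E
```

```text
cam [0.55608334 0.19839442 0.34211532]
area 2343.0 [337  99] [406 165]
[378.  99.] [572.4 294.7] [571.3 288.2]
[337. 120.] [576.3 250.7] [575.  247.2]
[341. 133.] [589.8 250.4] [587.6 246.9]
[348. 139.] [598.1 255.1] [595.3 251.3]
[356. 159.] [620.4 256.5] [616.1 252.6]
[355. 165.] [625.9 253.6] [621.2 249.9]
[406. 145.] [625.7 308.4] [621.  301.1]
[399. 125.] [603.9 307.2] [600.7 299.9]
[390. 129.] [604.4 297.7] [601.1 291. ]
[385. 125.] [598.7 294.1] [595.9 287.7]
[382. 113.] [586.5 294.6] [584.5 288.1]
[379. 113.] [585.4 291.8] [583.5 285.5]
area 7465.5 [129  23] [307 145]
[294.  23.] [481.8 240.5] [484.9 238.7]
[264.  41.] [485.3 209.8] [488.3 209.3]
[260.  37.] [480.9 207.6] [484.1 207.2]
[256.  45.] [485.6 201.7] [488.6 201.5]
[239.  53.] [486.  184.5] [488.9 185. ]
[237.  57.] [488.4 181.4] [491.3 182.1]
[232.  54.] [484.4 178.1] [487.4 179. ]
[225.  58.] [485.1 170.7] [488.1 171.9]
[216.  46.] [472.8 167.2] [476.3 168.5]
[171.  69.] [475.  119.8] [478.4 123.1]
[169.  76.] [479.7 115.3] [482.9 118.8]
[143.  89.] [480.8  87. ] [484.   91.7]
[136.  87.] [476.8  81.7] [480.1  86.6]
[130.  90.] [477.   75.1] [480.4  80.3]
[140. 111.] [497.4  74.7] [499.9  79.9]
[180.  90.] [494.6 119.3] [497.2 122.6]
[187.  91.] [497.9 125.1] [500.3 128.2]
[192. 101.] [507.7 125.6] [509.8 128.6]
[189. 106.] [510.8 120.8] [512.7 124.1]
[148. 126.] [512.7  75.2] [514.5  80.4]
[159. 145.] [533.   76.6] [533.9  81.8]
[168. 142.] [533.7  86.3] [534.6  91.1]
[172. 134.] [528.2  93.6] [529.4  98. ]
[194. 123.] [526.8 118.4] [528.  121.8]
[202. 125.] [531.4 124.8] [532.4 127.9]
[244. 104.] [528.7 170.9] [529.8 172.1]
[242.  93.] [518.9 173.1] [520.4 174.2]
[253.  78.] [510.5 188.1] [512.4 188.5]
[269.  70.] [509.6 204.7] [511.6 204.5]
[277.  72.] [514.  211.1] [515.8 210.5]
[283.  65.] [510.5 218.5] [512.4 217.7]
[307.  52.] [508.4 243.2] [510.4 241.3]
[302.  47.] [502.8 240.3] [505.  238.6]
```

View pics/w2big.png

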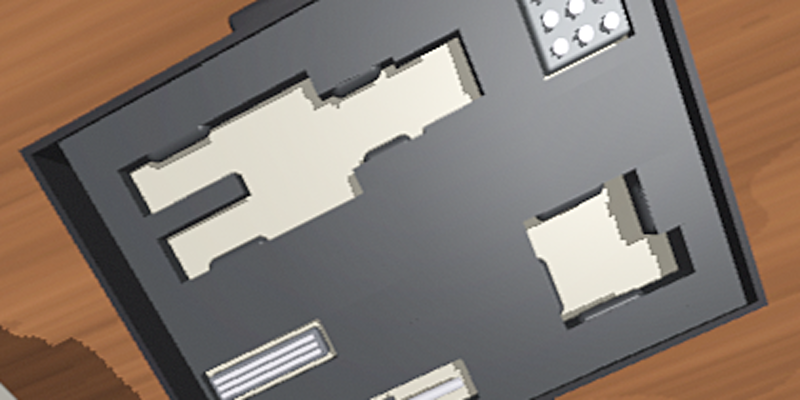

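```bash
cat > m.py <<'E'
from h import *
import pickle
c=pickle.load(open('w2.pkl','rb'));im=c['img'].astype(int)
rb=im[:,:,0]-im[:,:,2]
m=((rb>6)&(rb<45)&(im[:,:,1]>95)).astype(np.uint8)
wood=((rb>=45)).astype(np.uint8)
def line(pts,z):
    P=ray(c,pts,z)[:,:2]*1000
    vx,vy,x,y=cv2.fitLine(P.astype(np.float32),cv2.DIST_HUBER,0,.01,.01).ravel()
    a=np.degrees(np.arctan2(vy,vx))%180
    r=np.abs((P-[x,y])@[-vy,vx]);return round(a,2),np.round([x,y],1),round(np.median(r),2)
# shell: right rim outer edge scan rows 20..145: first wood after tray, from right
pts=[]
for v in range(10,140,3):
    u=470
    while u>360 and wood[v,u]: u-=1
    pts.append((u+.5,v))
print('right shell edge',line(pts,.04))
pts=[]
for u in range(85,170,3):
    v=20
    while v<120 and wood[v,u]: v+=1
    pts.append((u,v-.5))
print('upper edge',line(pts,.04),pts[0],pts[-1])
pts=[]
for v in range(90,200,3):
    u=60+ (v-80)//3
    while u<250 and wood[v,u]: u+=1
    pts.append((u-.5,v))
print('left edge',line(pts,.04),pts[0],pts[-1])
cs,_=cv2.findContours(m,cv2.RETR_EXTERNAL,cv2.CHAIN_APPROX_NONE)
for k in cs:
    x,y,w,h=cv2.boundingRect(k)
    if cv2.contourArea(k)<1200 or y>200 or x<100: continue
    p=cv2.approxPolyDP(k,1.5,True)[:,0].astype(float)
    print('area',cv2.contourArea(k))
    f=.0225 if x<320 else .014
    for a,b,e in zip(p,ray(c,p,f)*1000,ray(c,p,.036)*1000): print(a,np.round(b[:2],1),np.round(e[:2],1))
E
python3 m.py
```

```text
right shell edge (np.float32(3.17), array([563.3, 341.4], dtype=float32), np.float64(0.19))
upper edge (np.float32(93.35), array([449.3,  96.5], dtype=float32), np.float64(0.16)) (85, 69.5) (169, 23.5)
left edge (np.float32(3.43), array([517. ,  40.2], dtype=float32), np.float64(0.21)) (76.5, 90) (141.5, 198)
area 3095.0
[386.  92.] [569.1 303.9] [568.2 296.8]
[378.  95.] [568.8 295.8] [568.  289.2]
[374. 102.] [573.6 290.2] [572.5 284.1]
[346. 116.] [576.  260.3] [574.7 256.2]
[341. 114.] [572.3 256.3] [571.3 252.4]
[335. 116.] [571.9 250.1] [570.9 246.7]
[341. 134.] [590.7 250.1] [588.4 246.6]
[347. 138.] [596.8 254.5] [594.  250.7]
[356. 160.] [621.4 256.2] [617.  252.3]
[355. 167.] [627.9 252.9] [623.1 249.3]
[415. 141.] [625.2 318. ] [620.6 310. ]
[409. 122.] [604.8 317.3] [601.6 309.3]
[398. 123.] [601.7 306.8] [598.6 299.5]
[396. 121.] [599.1 305.4] [596.2 298.3]
area 8353.5
[300.  20.] [481.5 246.4] [484.7 244.4]
[269.  36.] [483.2 215.6] [486.3 214.8]
[266.  34.] [480.7 213.6] [483.8 213. ]
[261.  36.] [480.5 208.8] [483.7 208.3]
[257.  42.] [483.7 203.5] [486.7 203.3]
[239.
[... 494 characters left out ...]
125.1] [508.7 128.2]
[190. 103.] [508.7 123. ] [510.7 126.1]
[148. 125.] [511.9  75.6] [513.7  80.8]
[159. 146.] [533.8  76.2] [534.8  81.3]
[168. 142.] [533.7  86.3] [534.6  91.1]
[172. 135.] [529.1  93.1] [530.2  97.6]
[196. 123.] [527.5 120.2] [528.7 123.5]
[202. 125.] [531.4 124.8] [532.4 127.9]
[249. 101.] [528.  176.5] [529.1 177.4]
[249.  98.] [525.5 177.5] [526.8 178.4]
[244.  89.] [516.3 176.3] [518.  177.2]
[250.  85.] [515.1 183. ] [516.8 183.7]
[254.  78.] [510.8 189. ] [512.8 189.4]
[270.  70.] [510.  205.6] [511.9 205.3]
[277.  72.] [514.  211.1] [515.8 210.5]
[281.  70.] [513.8 215.2] [515.6 214.5]
[283.  65.] [510.5 218.5] [512.4 217.7]
[312.  50.] [508.5 248. ] [510.5 245.9]
```

The scale checks out: the pliers pocket measures 172 mm long and the tape pocket 58 mm wide, with H = 36 mm. Results so far:

| Item | x (mm) | y (mm) |
|---|---|---|
| Tray yaw | 3.3° | |
| Pliers_joint target | 498.9 | 195.1 |
| Tape target | 598.1 | 276.8 |

Next is the newspaper.

Emit:
drive_tool([
  [[-10.8, -34.3, 0, 0, 0, 0], [-10.8, -34.3, 0, 0, 0, 0], [-10.8, -34.3, 0, 0, 0, 0], [-10.8, -34.3, 0, 0, 0, 0], [-10.8, -34.3, 0, 0, 0, 0], [-10.8, -34.3, 0, 0, 0, 0], [-10.8, -34.3, 0, 0, 0, 0], [-10.8, -34.3, 0, 0, 0, 0]],
])

```text
time: 3.23
position: [0.605, -0.1191, 0.2022]
tool_rot: [0.187, 0.982, 0.0, -0.0]
ft_force: [1.0, -0.6, -0.7]
grip_width: 0.0871
grip_force: 0.0
```

Emit:
drive_tool([
  [[-10.8, -34.3, 0, 0, 0, 0], [-10.8, -34.3, 0, 0, 0, 0], [0, 0, 0, 0, 0, 0], [0, 0, 0, 0, 0, 0], [0, 0, 0, 0, 0, 0]],
])

```text
time: 3.65
position: [0.6002, -0.1895, 0.2019]
tool_rot: [0.188, 0.982, 0.001, -0.001]
ft_force: [0.6, 0.3, -0.2]
grip_width: 0.0871
grip_force: 0.0
```

```bash
python3 - <<'E'
from h import *
import pickle
c=shot('wrist');save(c,'pics/w3.png');pickle.dump(c,open('w3.pkl','wb'));d()
E
```

```text
t 3.7 pos [ 600.4 -188.9  201.9] yaw 158.39 q [-0.48  0.58  1.46  0.    1.1  -1.68] grip 86.8 F [-0.2 -0.3  0. ]
```

View pics/w3.png

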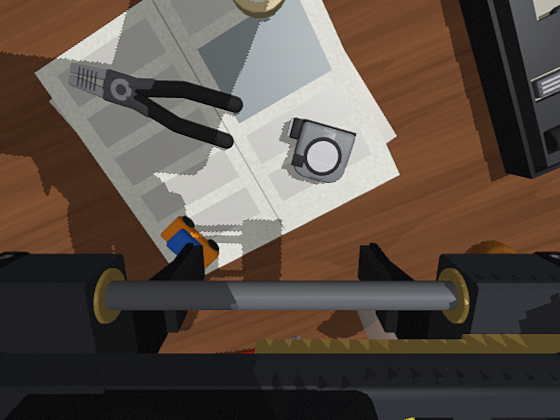

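The picture shows the pliers' pivot at about (122,89), the nose end at about (71,74), and the grip ends at about (240,102) and (230,142). The tape body is near (324,150) with its black mouth at about (297,128).

```bash
python3 - <<'E'
from h import *
import pickle
c=pickle.load(open('w3.pkl','rb'));im=c['img'].astype(int)
mx=im.max(2)
print('cam',c['T'][:3,3])
m=(mx<62).astype(np.uint8);m[:40]=0;m[170:]=0;m[:,:60]=0;m[:,380:]=0
n,l,s,ct=cv2.connectedComponentsWithStats(m)
for i in range(1,n):
    if s[i,4]>60: print(i,s[i],ct[i])
a=im[30:200,50:370][:, :, ::-1].astype(np.uint8)
b=cv2.resize(a,(800,425),interpolation=cv2.INTER_CUBIC)
cv2.imwrite('pics/w3big.png',b)
E
```

```text
cam [ 0.53015644 -0.15978282  0.3423887 ]
4 [ 103   70  140   79 3798] [176.7164297  105.46208531]
14 [117  85   9  10  61] [120.6557377   89.16393443]
17 [290 118  66  34 264] [304.01515152 128.99621212]
21 [291 138  50  32 355] [313.05915493 154.41408451]
```

View pics/w3big.png

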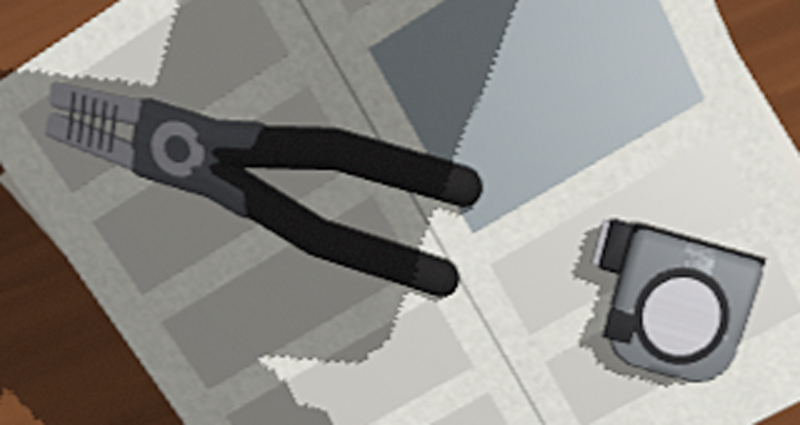

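```bash
python3 - <<'E'
from h import *
import pickle
c=pickle.load(open('w3.pkl','rb'))
B=lambda X,Y:(50+X*.4,30+Y*.4)
P=lambda X,Y,z:ray(c,[B(X,Y)],z)[0,:2]*1000
n=(P(51,84,.012)+P(47,136,.012))/2
g1,g2=P(482,187,.01),P(458,278,.01)
t=(g1+g2)/2
u=(n-t)/np.linalg.norm(n-t)
print('nose',n,'tail end',t,'len',np.linalg.norm(n-t),'grip sep',np.linalg.norm(g1-g2),'ang',np.degrees(np.arctan2(*u[::-1])))
print('pivot',P(178,149,.018),'joint from nose',n-50*u,'from tail',t+118*u)
fl,fr=P(150,98,.017),P(133,168,.017);print('block front',fl,fr,np.linalg.norm(fl-fr),'mid-18',(fl+fr)/2-18*u)
# black blob principal axis check of tape
print('tape: top z=.030')
for n_,q in [('c1 back-right',(765,260)),('mouth tip top',(612,220)),('mouth base',(640,226)),('disk',(682,316)),('body c near mouth',(640,226)),('bot mid',(680,380)),('lowleft',(612,352)),('right side low',(737,355))]:
    print(n_,np.round(P(*q,.030),1))
E
```

```text
nose [ 414.32771569 -334.13761619] tail end [ 516.77480052 -201.17653616] len 167.85128534764934 grip sep 37.38719512116519 ang -127.61440638553447
pivot [ 446.75735456 -292.20916244] joint from nose [ 444.84493355 -294.53080599] from tail [ 444.7541664  -294.64860825]
block front [ 426.58661796 -293.42481229] [ 446.10879267 -312.37814004] 27.209261998667568 mid-18 [ 447.33390374 -288.64302449]
tape: top z=.030
c1 back-right [568.9 -96.8]
mouth tip top [ 533.2 -146.4]
mouth base [ 539.2 -137.2]
disk [ 577.2 -133.8]
body c near mouth [ 539.2 -137.2]
bot mid [ 601.  -143.1]
lowleft [ 580.3 -164.5]
right side low [ 599.9 -118.5]
```

Pliers length comes out at 167.9 mm, which matches. The joint is at (444.8,−294.6) with heading −127.6°. The tape centre is at (575,−134.5) with heading −126°. I'll turn to grasp yaw 52.4°.

Emit:
drive_tool([
  [[0, 0, 0, 0, 0, 0.123], [0, 0, 0, 0, 0, 0.123], [0, 0, 0, 0, 0, 0.123], [0, 0, 0, 0, 0, 0.123], [0, 0, 0, 0, 0, 0.123], [0, 0, 0, 0, 0, 0.123], [0, 0, 0, 0, 0, 0.123], [0, 0, 0, 0, 0, 0.123]],
])

```text
time: 4.37
position: [0.6009, -0.1883, 0.202]
tool_rot: [0.631, 0.776, 0.0, -0.0]
ft_force: [-1.0, 0.2, -0.6]
grip_width: 0.0871
grip_force: 0.0
```

Emit:
drive_tool([
  [[0, 0, 0, 0, 0, 0.123], [0, 0, 0, 0, 0, 0.123], [0, 0, 0, 0, 0, 0.123], [0, 0, 0, 0, 0, 0.123], [0, 0, 0, 0, 0, 0.123], [0, 0, 0, 0, 0, 0.123], [0, 0, 0, 0, 0, 0.123], [0, 0, 0, 0, 0, 0]],
])

```text
time: 5.03
position: [0.6009, -0.1885, 0.202]
tool_rot: [0.896, 0.443, -0.0, -0.0]
ft_force: [0.6, -0.6, 0.4]
grip_width: 0.0868
grip_force: 0.0
```

```bash
python3 - <<'E'
from h import *
d((0.4448,-0.2946,0.07),52.4)
E
```

```text
t 5.03 pos [ 600.9 -188.5  202. ] yaw 52.64 q [-0.48  0.58  1.46  0.    1.1   0.17] grip 86.8 F [ 0.6 -0.6  0.4]
turn z 0.004267175779501738 (=-0.2 deg) or -6.279
after turn, tool mm [-179.3  -59.   132. ]
before turn, tool mm [-179.1  -59.6  132. ]
```

Emit:
drive_tool([
  [[-29.9, -9.9, 22, 0, 0, 0.004], [-29.9, -9.9, 22, 0, 0, 0], [-29.9, -9.9, 22, 0, 0, 0], [-29.9, -9.9, 22, 0, 0, 0], [-29.9, -9.9, 22, 0, 0, 0], [-29.9, -9.9, 22, 0, 0, 0], [0, 0, 0, 0, 0, 0], [0, 0, 0, 0, 0, 0]],
])

```text
time: 5.7
position: [0.443, -0.2961, 0.0689]
tool_rot: [0.897, 0.442, -0.0, -0.002]
ft_force: [0.2, 0.3, -0.2]
grip_width: 0.0868
grip_force: 0.0
```

```bash
python3 - <<'E'
from h import *
import pickle
d((0.4448,-0.2946,0.0305),52.4)
c=shot('wrist');save(c,'pics/w4.png');pickle.dump(c,open('w4.pkl','wb'))
E
```

```text
t 5.7 pos [ 443.  -296.1   68.9] yaw 52.41 q [-0.8   0.68  1.8   0.    0.67 -0.14] grip 86.8 F [ 0.2  0.3 -0.2]
turn z 0.00014836634123022806 (=-0.0 deg) or -6.283
after turn, tool mm [ 2.2  0.5 38.4]
before turn, tool mm [ 2.2  0.7 38.4]
```

View pics/w4.png

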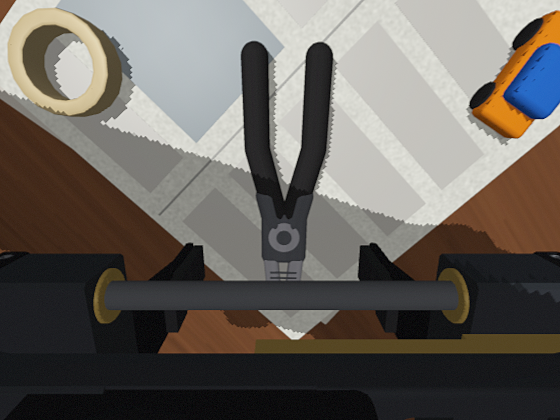

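The picture shows the pliers aligned with the tool axis: grip ends at (254,50) and (319,50), block at (285,237) between the fingers. I'll descend and grip.

Emit:
drive_tool([
  [[1, 0.3, 12.8, 0, 0, 0], [1, 0.3, 12.8, 0, 0, 0], [0, 0, 12.8, 0, 0, 0], [0, 0, 0, 0, 0, 0], [0, 0, 0, 0, 0, 0]],
])

```text
time: 6.17
position: [0.4475, -0.2949, 0.0321]
tool_rot: [0.897, 0.443, 0.0, 0.0]
ft_force: [1.3, -0.0, 0.1]
grip_width: 0.0866
grip_force: 0.0
```

Emit:
drive_tool([
  [[0, 0, 0, 0, 0, 0], [0, 0, 0, 0, 0, 0], [0, 0, 0, 0, 0, 0], [0, 0, 0, 0, 0, 0], [0, 0, 0, 0, 0, 0], [0, 0, 0, 0, 0, 0], [0, 0, 0, 0, 0, 0], [0, 0, 0, 0, 0, 0]],
], gripper=0, squeeze=30)

```text
time: 6.83
position: [0.446, -0.2958, 0.0316]
tool_rot: [0.897, 0.441, -0.0, -0.0]
ft_force: [0.3, -0.4, 0.0]
grip_width: 0.0414
grip_force: 0.0
```

Emit:
drive_tool([
  [[0, 0, 0, 0, 0, 0], [0, 0, 0, 0, 0, 0], [0, 0, 0, 0, 0, 0], [0, 0, 0, 0, 0, 0]],
])

```text
time: 7.17
position: [0.4459, -0.2956, 0.0315]
tool_rot: [0.897, 0.441, -0.0, -0.0]
ft_force: [-1.0, 0.2, 0.9]
grip_width: 0.03
grip_force: 30.0
```

Emit:
drive_tool([
  [[0, 0, -10, 0, 0, 0], [0, 0, -20, 0, 0, 0], [0, 0, -20, 0, 0, 0], [0, 0, -20, 0, 0, 0], [0, 0, -20, 0, 0, 0], [0, 0, 0, 0, 0, 0], [0, 0, 0, 0, 0, 0]],
])

```text
time: 7.75
position: [0.4465, -0.2962, 0.1227]
tool_rot: [0.897, 0.441, 0.0, 0.001]
ft_force: [-0.0, -0.6, -2.9]
grip_width: 0.0295
grip_force: 30.0
```

```bash
python3 - <<'E'
from h import *
import pickle
c=shot('wrist');save(c,'pics/w5.png');pickle.dump(c,open('w5.pkl','wb'))
d((0.4989,0.1951,0.12),-86.8)
im=c['img'].astype(int);m=(im.max(2)<75).astype(np.uint8);m[245:]=0
n,l,s,ct=cv2.connectedComponentsWithStats(m)
for i in range(1,n):
    if s[i,4]>300: print(s[i],ct[i])
E
```

```text
t 7.8 pos [ 445.9 -295.5  121.6] yaw 52.36 q [-0.79  0.59  1.77 -0.    0.78 -0.14] grip 29.7 F [ 0.3  1.  -2.5]
turn z 2.428825329111852 (=-139.2 deg) or -3.854
after turn, tool mm [-486.9  -80.3    1.6]
before turn, tool mm [ 420.9 -257.6    1.6]
[  224    27   114   218 13599] [280.70100743 135.6585043 ]
[    0    86   220   159 18889] [ 79.03949389 183.20953994]
[ 360  219  112   26 2104] [418.82176806 234.09695817]
```

Emit:
drive_tool([
  [[30, -18.4, 0, 0, 0, 0], [30, -18.4, 0, 0, 0, 0], [30, -18.4, 0, 0, 0, 0], [30, -18.4, 0, 0, 0, 0], [30, -18.4, 0, 0, 0, 0], [30, -18.4, 0, 0, 0, 0], [30, -18.4, 0, 0, 0, 0], [30, -18.4, 0, 0, 0, 0]],
])

```text
time: 8.47
position: [0.4748, -0.0139, 0.1201]
tool_rot: [0.898, 0.441, -0.001, -0.001]
ft_force: [0.3, -0.5, -2.8]
grip_width: 0.0296
grip_force: 30.0
```

Emit:
drive_tool([
  [[30, -18.4, 0, 0, 0, 0], [30, -18.4, 0, 0, 0, 0], [30, -18.4, 0, 0, 0, 0], [30, -18.4, 0, 0, 0, 0], [30, -18.4, 0, 0, 0, 0], [30, -18.4, 0, 0, 0, 0], [0, 0, 0, 0, 0, 0], [0, 0, 0, 0, 0, 0]],
])

```text
time: 9.13
position: [0.4974, 0.1958, 0.12]
tool_rot: [0.896, 0.443, -0.001, -0.0]
ft_force: [0.0, 0.5, -3.0]
grip_width: 0.03
grip_force: 30.0
```

Emit:
drive_tool([
  [[0, 0, 0, 0, 0, -0.12], [0, 0, 0, 0, 0, -0.12], [0, 0, 0, 0, 0, -0.12], [0, 0, 0, 0, 0, -0.12], [0, 0, 0, 0, 0, -0.12], [0, 0, 0, 0, 0, -0.12], [0, 0, 0, 0, 0, -0.12], [0, 0, 0, 0, 0, -0.12]],
])

```text
time: 9.8
position: [0.4976, 0.1923, 0.1204]
tool_rot: [0.591, 0.807, -0.001, -0.001]
ft_force: [-0.4, 1.4, -3.3]
grip_width: 0.0295
grip_force: 30.0
```

Emit:
drive_tool([
  [[0, 0, 0, 0, 0, -0.12], [0, 0, 0, 0, 0, -0.12], [0, 0, 0, 0, 0, -0.12], [0, 0, 0, 0, 0, -0.12], [0, 0, 0, 0, 0, -0.12], [0, 0, 0, 0, 0, -0.12], [0, 0, 0, 0, 0, -0.12], [0, 0, 0, 0, 0, -0.12]],
])

```text
time: 10.47
position: [0.4977, 0.1923, 0.1204]
tool_rot: [0.151, 0.988, -0.001, -0.001]
ft_force: [0.5, 0.2, -2.4]
grip_width: 0.0293
grip_force: 30.0
```

Emit:
drive_tool([
  [[0, 0, 0, 0, 0, -0.12], [0, 0, 0, 0, 0, -0.12], [0, 0, 0, 0, 0, -0.12], [0, 0, 0, 0, 0, -0.12], [0, 0, 0, 0, 0, -0.12], [0, 0, 0, 0, 0, -0.12], [0, 0, 0, 0, 0, -0.12], [0, 0, 0, 0, 0, -0.12]],
])

```text
time: 11.13
position: [0.4977, 0.1923, 0.1204]
tool_rot: [-0.322, 0.947, 0.0, -0.002]
ft_force: [-0.1, -0.2, -1.8]
grip_width: 0.0295
grip_force: 30.0
```

Emit:
drive_tool([
  [[0, 0, 0, 0, 0, -0.12], [0, 0, 0, 0, 0, -0.12], [0, 0, 0, 0, 0, -0.12], [0, 0, 0, 0, 0, -0.12], [0, 0, 0, 0, 0, -0.12], [0, 0, 0, 0, 0, -0.12], [0, 0, 0, 0, 0, -0.12], [0, 0, 0, 0, 0, 0]],
])

```text
time: 11.8
position: [0.4961, 0.1999, 0.1202]
tool_rot: [-0.674, 0.738, -0.006, -0.005]
ft_force: [-0.5, 0.3, -2.8]
grip_width: 0.0293
grip_force: 30.0
```

```bash
python3 - <<'E'
from h import *
import pickle
d((0.4989,0.1951,0.08),-86.8)
E
```

```text
t 11.8 pos [496.1 199.9 120.2] yaw -95.19 q [ 0.18  0.59  1.76 -0.02  0.79 -2.85] grip 29.3 F [-0.5  0.3 -2.8]
turn z -0.14648083712744966 (=8.4 deg) or 6.137
after turn, tool mm [ 4.9 -2.5 40.2]
before turn, tool mm [ 3.9 -3.2 40.3]
```

The arm has a lateral shoulder offset, so joint 6 reaches its limit before the placing yaw. I'll set the pliers down on the bare wood between the tray and the newspaper, then regrip them the other way round.

Emit:
drive_tool([
  [[0, 0, 0, 0, 0, 0.12], [0, 0, 0, 0, 0, 0.123], [0, 0, 0, 0, 0, 0.123], [0, 0, 0, 0, 0, 0.123], [0, 0, 0, 0, 0, 0.123], [0, 0, 0, 0, 0, 0.123], [0, 0, 0, 0, 0, 0.123], [0, 0, 0, 0, 0, 0.123]],
])

```text
time: 12.47
position: [0.4965, 0.1995, 0.1205]
tool_rot: [-0.244, 0.97, -0.008, -0.001]
ft_force: [0.8, 0.1, -2.4]
grip_width: 0.0294
grip_force: 30.0
```

Emit:
drive_tool([
  [[0, 0, 0, 0, 0, 0.123], [0, 0, 0, 0, 0, 0.123], [0, 0, 0, 0, 0, 0.123], [0, 0, 0, 0, 0, 0.123], [0, 0, 0, 0, 0, 0], [0, 0, 0, 0, 0, 0]],
])

```text
time: 12.97
position: [0.4968, 0.1998, 0.1208]
tool_rot: [-0.006, 1.0, -0.008, 0.001]
ft_force: [-0.2, -0.1, -2.3]
grip_width: 0.0293
grip_force: 30.0
```

```bash
python3 - <<'E'
from h import *
d((0.50,-0.015,0.06),180)
E
```

```text
t 12.97 pos [496.8 199.8 120.8] yaw -179.35 q [ 0.18  0.59  1.76 -0.02  0.79 -1.38] grip 29.3 F [-0.2 -0.1 -2.3]
turn z 0.011335442290869224 (=-0.6 deg) or -6.272
after turn, tool mm [  -3.2 -214.8   60.8]
before turn, tool mm [  -0.7 -213.9   64.1]
```

```bash
cat >> h.py <<'E'
def rv(yawt):
    a=np.radians(yawt);m2=np.c_[[np.cos(a),np.sin(a),0],[np.sin(a),-np.cos(a),0],[0,0,-1]]
    print('rotvec',np.round((R.from_quat(sensors.get_obs()['tool_rot']).inv()*R.from_matrix(m2)).as_rotvec(),4))
E
python3 -c "
from h import *
rv(180)"
```

```text
rotvec [-0.0154  0.0016  0.0113]
```

Emit:
drive_tool([
  [[0, -30.6, 0, 0, 0, 0], [0, -30.6, 0, 0, 0, 0], [0, -30.6, 0, 0, 0, 0], [0, -30.6, 0, 0, 0, 0], [0, -30.6, 0, 0, 0, 0], [0, -30.6, 0, 0, 0, 0], [0, -30.6, 0, 0, 0, 0], [0, 0, 0, 0, 0, 0]],
])

```text
time: 13.63
position: [0.5003, -0.0187, 0.1246]
tool_rot: [-0.004, 1.0, -0.009, 0.003]
ft_force: [0.2, 1.1, -2.8]
grip_width: 0.0293
grip_force: 30.0
```

```bash
python3 -c "
from h import *
d((0.50,-0.015,0.06),180);rv(180)"
```

```text
t 13.63 pos [500.3 -18.7 124.6] yaw -179.57 q [-0.25  0.55  1.85 -0.02  0.73 -1.81] grip 29.3 F [ 0.2  1.1 -2.8]
turn z 0.007455124064323588 (=-0.4 deg) or -6.276
after turn, tool mm [ 0.3  3.7 64.6]
before turn, tool mm [ 0.7  4.8 64.6]
rotvec [-0.0175  0.0053  0.0074]
```

Emit:
drive_tool([
  [[0, 4, 15, -0.016, 0.003, 0.009], [0, 0, 15, 0, 0, 0], [0, 0, 15, 0, 0, 0], [0, 0, 15, 0, 0, 0], [0, 0, 15, 0, 0, 0], [0, 0, 12, 0, 0, 0], [0, 0, 0, 0, 0, 0], [0, 0, 0, 0, 0, 0]],
])

```text
time: 14.3
position: [0.4987, -0.0094, 0.037]
tool_rot: [-0.001, 1.0, 0.001, -0.001]
ft_force: [0.2, 0.3, -1.7]
grip_width: 0.0296
grip_force: 30.0
```

```bash
python3 -c "
from h import *
d((0.50,-0.015,0.0305),180);rv(180)"
```

```text
t 14.3 pos [498.7  -9.4  37. ] yaw -179.91 q [-0.24  0.72  1.89  0.    0.53 -1.82] grip 29.6 F [ 0.2  0.3 -1.7]
turn z 0.0015942320449633732 (=-0.1 deg) or -6.282
after turn, tool mm [-1.3 -5.6  6.5]
before turn, tool mm [-1.3 -5.6  6.5]
rotvec [ 0.0014 -0.0017  0.0016]
```

Lower the last bit, watch the force, release, go up, then turn 180°.

Emit:
drive_tool([
  [[0, 0, 4, 0, 0, 0], [0, 0, 3, 0, 0, 0], [0, 0, 0, 0, 0, 0], [0, 0, 0, 0, 0, 0]],
])

```text
time: 14.63
position: [0.4993, -0.0095, 0.0308]
tool_rot: [-0.0, 1.0, 0.0, 0.0]
ft_force: [0.6, -0.4, -1.6]
grip_width: 0.0295
grip_force: 30.0
```

Emit:
drive_tool([
  [[0, 0, 0, 0, 0, 0], [0, 0, 0, 0, 0, 0], [0, 0, 0, 0, 0, 0], [0, 0, 0, 0, 0, 0]],
], gripper=75)

```text
time: 14.97
position: [0.4994, -0.0095, 0.0308]
tool_rot: [-0.0, 1.0, 0.0, 0.0]
ft_force: [-0.4, -0.2, -1.2]
grip_width: 0.0485
grip_force: 0.0
```

Emit:
drive_tool([
  [[0, 0, -15, 0, 0, 0], [0, 0, -20, 0, 0, 0], [0, 0, 0, 0, 0, 0.12], [0, 0, 0, 0, 0, 0.12], [0, 0, 0, 0, 0, 0.12], [0, 0, 0, 0, 0, 0.12], [0, 0, 0, 0, 0, 0.12], [0, 0, 0, 0, 0, 0.12]],
])

```text
time: 15.63
position: [0.4992, -0.0095, 0.0657]
tool_rot: [0.355, 0.935, 0.0, 0.0]
ft_force: [0.0, -0.9, 0.1]
grip_width: 0.0655
grip_force: 0.0
```

Emit:
drive_tool([
  [[0, 0, 0, 0, 0, 0.12], [0, 0, 0, 0, 0, 0.12], [0, 0, 0, 0, 0, 0.12], [0, 0, 0, 0, 0, 0.12], [0, 0, 0, 0, 0, 0.12], [0, 0, 0, 0, 0, 0.12], [0, 0, 0, 0, 0, 0.12], [0, 0, 0, 0, 0, 0.12]],
])

```text
time: 16.3
position: [0.4992, -0.0095, 0.0656]
tool_rot: [0.747, 0.665, 0.0, -0.0]
ft_force: [-0.1, 0.3, -0.2]
grip_width: 0.0652
grip_force: 0.0
```

Emit:
drive_tool([
  [[0, 0, 0, 0, 0, 0.12], [0, 0, 0, 0, 0, 0.12], [0, 0, 0, 0, 0, 0.12], [0, 0, 0, 0, 0, 0.12], [0, 0, 0, 0, 0, 0.12], [0, 0, 0, 0, 0, 0.12], [0, 0, 0, 0, 0, 0.12], [0, 0, 0, 0, 0, 0.12]],
])

```text
time: 16.97
position: [0.4992, -0.0095, 0.0656]
tool_rot: [0.969, 0.245, 0.0, -0.0]
ft_force: [0.9, 0.5, 0.6]
grip_width: 0.0651
grip_force: 0.0
```

Emit:
drive_tool([
  [[0, 0, 0, 0, 0, 0.12], [0, 0, 0, 0, 0, 0.12], [0, 0, 0, 0, 0, 0.12], [0, 0, 0, 0, 0, 0.12], [0, 0, 0, 0, 0, 0.022], [0, 0, 0, 0, 0, 0], [0, 0, 0, 0, 0, 0]],
])

```text
time: 17.55
position: [0.4992, -0.0095, 0.0656]
tool_rot: [1.0, 0.001, 0.0, -0.0]
ft_force: [-0.1, -0.3, -0.2]
grip_width: 0.0653
grip_force: 0.0
```

```bash
python3 - <<'E'
from h import *
import pickle
d((0.4987,-0.0094,0.0305),0);rv(0)
c=shot('wrist');save(c,'pics/w6.png');pickle.dump(c,open('w6.pkl','wb'))
E
```

```text
t 17.55 pos [499.2  -9.5  65.6] yaw 0.13 q [-0.24  0.66  1.88  0.    0.59  1.32] grip 65.3 F [-0.1 -0.3 -0.2]
turn z 0.0022950077552120326 (=-0.1 deg) or -6.281
after turn, tool mm [-0.5 -0.1 35.1]
before turn, tool mm [-0.5 -0.1 35.1]
rotvec [-0.0009 -0.0002  0.0023]
```

View pics/w6.png

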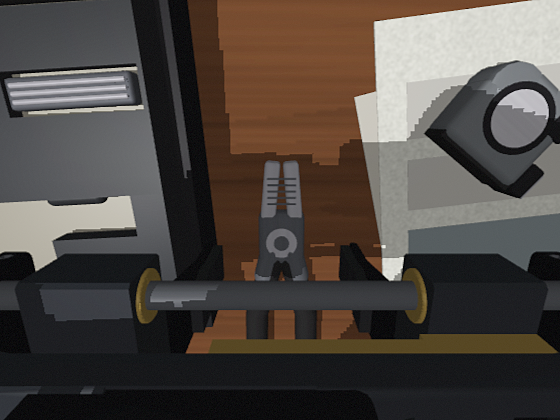

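The picture shows the pliers lying straight on the wood, with the nose end at about (282,160), the pivot at (281,242), and the fingers either side.

```bash
python3 - <<'E'
from h import *
import pickle
c=pickle.load(open('w6.pkl','rb'))
for uv,z in [((282,160.5),.010),((273,160.5),.010),((281.5,242),.015),((281,217),.015),((281,217),.008)]:
    print(uv,z,np.round(ray(c,[uv],z)[0]*1000,1))
c=pickle.load(open('w4.pkl','rb'))  # pliers on paper: grip ends, pivot
T=R.from_euler('z',-c['obs']['time']*0)
for uv,z in [((254,41),.010),((319.5,42),.010),((285,237),.017)]:
    print('w4',uv,np.round(ray(c,[uv],z)[0]*1000,1))
c5=pickle.load(open('w5.pkl','rb'));im=c5['img'].astype(int);m=(im.max(2)<75).astype(np.uint8);m[245:]=0
for v in range(18,60,3):
    print(v,np.flatnonzero(m[v,200:360]).min(initial=999)+200,np.flatnonzero(m[v,200:360]).max(initial=-1)+200,end='; ')
E
```

```text
(282, 160.5) 0.01 [551.8  -8.1  10. ]
(273, 160.5) 0.01 [551.8  -2.6  10. ]
(281.5, 242) 0.015 [499.6  -8.   15. ]
(281, 217) 0.015 [516.7  -7.6  15. ]
(281, 217) 0.008 [514.5  -7.6   8. ]
w4 (254, 41) [ 504.2 -190.    10. ]
w4 (319.5, 42) [ 533.5 -213.3   10. ]
w4 (285, 237) [ 447.3 -293.5   17. ]
18 1199 199; 21 1199 199; 24 1199 199; 27 236 325; 30 230 331; 33 227 334; 36 226 335; 39 225 336; 42 224 337; 45 224 337; 48 224 337; 51 224 337; 54 225 337; 57 225 336;
```

Comparing the two views taken from opposite sides gives the hand-eye bias, so the joint's true x is about 500. I'll regrip there and carry it over the pocket.

Emit:
drive_tool([
  [[0.8, 0, 14, 0, 0, 0.002], [0, 0, 14, 0, 0, 0], [0, 0, 8, 0, 0, 0], [0, 0, 0, 0, 0, 0], [0, 0, 0, 0, 0, 0]],
])

```text
time: 18.02
position: [0.4996, -0.0094, 0.0291]
tool_rot: [1.0, -0.001, -0.001, -0.001]
ft_force: [0.7, -0.4, -0.7]
grip_width: 0.0652
grip_force: 0.0
```

Emit:
drive_tool([
  [[0, 0, 0, 0, 0, 0], [0, 0, 0, 0, 0, 0], [0, 0, 0, 0, 0, 0], [0, 0, 0, 0, 0, 0], [0, 0, 0, 0, 0, 0], [0, 0, 0, 0, 0, 0], [0, 0, 0, 0, 0, 0], [0, 0, 0, 0, 0, 0]],
], gripper=0, squeeze=30)

```text
time: 18.68
position: [0.5001, -0.0095, 0.0296]
tool_rot: [1.0, -0.001, 0.0, -0.0]
ft_force: [-1.3, 0.3, 1.8]
grip_width: 0.0298
grip_force: 30.0
```

Emit:
drive_tool([
  [[0, 0, -10, 0, 0, 0], [0, 0, -20, 0, 0, 0], [0, 0, -20, 0, 0, 0], [0, 0, -15, 0, 0, 0], [0, 0, 0, 0, 0, 0]],
])

```text
time: 19.1
position: [0.5015, -0.0098, 0.0972]
tool_rot: [1.0, -0.001, 0.003, 0.0]
ft_force: [0.9, 0.2, -3.2]
grip_width: 0.0294
grip_force: 30.0
```

```bash
python3 - <<'E'
from h import *
d((0.50,0.1955,0.085),93.2);rv(0)
E
```

```text
t 19.1 pos [501.5  -9.8  97.2] yaw -0.11 q [-0.24  0.6   1.87  0.    0.67  1.33] grip 29.4 F [ 0.9  0.2 -3.2]
turn z -1.6286527570262217 (=93.3 deg) or 4.655
after turn, tool mm [205.1   9.9  12.2]
before turn, tool mm [  -2.  -205.3   12.1]
rotvec [ 0.0003 -0.0054 -0.002 ]
```

Emit:
drive_tool([
  [[0, 0, 0, 0, 0, -0.1163], [0, 0, 0, 0, 0, -0.1163], [0, 0, 0, 0, 0, -0.1163], [0, 0, 0, 0, 0, -0.1163], [0, 0, 0, 0, 0, -0.1163], [0, 0, 0, 0, 0, -0.1163], [0, 0, 0, 0, 0, -0.1163], [0, 0, 0, 0, 0, -0.1163]],
])

```text
time: 19.77
position: [0.4992, -0.0094, 0.0937]
tool_rot: [0.893, 0.45, -0.0, -0.001]
ft_force: [-0.2, 1.2, -3.5]
grip_width: 0.0295
grip_force: 30.0
```

Emit:
drive_tool([
  [[0, 0, 0, 0, 0, -0.1163], [0, 0, 0, 0, 0, -0.1163], [0, 0, 0, 0, 0, -0.1163], [0, 0, 0, 0, 0, -0.1163], [0, 0, 0, 0, 0, -0.1163], [0, 0, 0, 0, 0, -0.1163], [0, 0, 0, 0, 0, 0], [0, 0, 0, 0, 0, 0]],
])

```text
time: 20.43
position: [0.4994, -0.0094, 0.0939]
tool_rot: [0.688, 0.725, 0.0, -0.001]
ft_force: [0.2, 0.1, -2.6]
grip_width: 0.0296
grip_force: 30.0
```

Emit:
drive_tool([
  [[29.3, 1.4, 0, 0, 0, 0], [29.3, 1.4, 0, 0, 0, 0], [29.3, 1.4, 0, 0, 0, 0], [29.3, 1.4, 0, 0, 0, 0], [29.3, 1.4, 0, 0, 0, 0], [29.3, 1.4, 0, 0, 0, 0], [29.3, 1.5, 0, 0, 0, 0], [0, 0, 0, 0, 0, 0]],
])

```text
time: 21.1
position: [0.4982, 0.2003, 0.0945]
tool_rot: [0.687, 0.727, 0.001, -0.001]
ft_force: [0.2, -0.6, -2.5]
grip_width: 0.0292
grip_force: 30.0
```

Emit:
drive_tool([
  [[0, 0, 6, 0, 0, 0], [0, 0, 6, 0, 0, 0], [0, 0, 0, 0, 0, 0], [0, 0, 0, 0, 0, 0]],
])

```text
time: 21.43
position: [0.498, 0.1945, 0.0818]
tool_rot: [0.688, 0.726, -0.001, -0.001]
ft_force: [0.5, -0.5, -2.4]
grip_width: 0.0297
grip_force: 30.0
```

```bash
cat > n.py <<'E'
from h import *
import pickle,sys
d((0.50,0.1955,0.085),93.2);rv(93.2)
c=shot('wrist');save(c,f'pics/{sys.argv[1]}.png');pickle.dump(c,open(f'{sys.argv[1]}.pkl','wb'))
im=c['img'].astype(int);rb=im[:,:,0]-im[:,:,2]
m=((rb>6)&(rb<45)&(im[:,:,1]>60))[:245]
print(pix(c,[[.4989-.0566*.052,.1951+.052,.0225],[.4989-.0566*.052,.1951+.052,.036]]))
for v in range(60,245,6):
    r=np.flatnonzero(m[v,180:400])+180
    print(v,(r.min(),r.max(),len(r)) if len(r) else '',end='; ')
E
python3 n.py w7
```

```text
t 21.43 pos [498.  194.5  81.8] yaw 93.03 q [0.16 0.66 1.79 0.   0.7  0.11] grip 29.7 F [ 0.5 -0.5 -2.4]
turn z -0.0029874187881895986 (=0.2 deg) or 6.280
after turn, tool mm [ 0.9  2.1 -3.2]
before turn, tool mm [ 0.9  2.1 -3.2]
rotvec [-0.0022 -0.0005 -0.003 ]
[[281.2613528  161.65174751]
 [281.21155644 164.56350627]]
60 (np.int64(244), np.int64(318), 5); 66 (np.int64(244), np.int64(318), 5); 72 (np.int64(244), np.int64(317), 4); 78 (np.int64(244), np.int64(317), 5); 84 (np.int64(245), np.int64(317), 5); 90 (np.int64(245), np.int64(317), 5); 96 (np.int64(245), np.int64(317), 5); 102 (np.int64(180), np.int64(317), 6); 108 (np.int64(181), np.int64(316), 5); 114 (np.int64(246), np.int64(316), 71); 120 (np.int64(182), np.int64(182), 1); 126 ; 132 (np.int64(183), np.int64(183), 1); 138 ; 144 (np.int64(184), np.int64(184), 1); 150 ; 156 (np.int64(185), np.int64(185), 1); 162 ; 168 (np.int64(186), np.int64(305), 49); 174 (np.int64(187), np.int64(305), 14); 180 (np.int64(258), np.int64(305), 10); 186 (np.int64(188), np.int64(305), 12); 192 (np.int64(258), np.int64(305), 4); 198 (np.int64(189), np.int64(305), 10); 204 (np.int64(277), np.int64(305), 10); 210 (np.int64(276), np.int64(305), 12); 216 (np.int64(305), np.int64(305), 1); 222 (np.int64(180), np.int64(308), 6); 228 (np.int64(275), np.int64(286), 6); 234 (np.int64(181), np.int64(181), 1); 240 (np.int64(182), np.int64(182), 1);
```

```bash
python3 - <<'E'
from h import *
import pickle
c=pickle.load(open('w7.pkl','rb'));im=c['img'].astype(int)
for v in range(156,216,2): print(v,' '.join('%3d/%+d'%(im[v,u,1],im[v,u,0]-im[v,u,2]) for u in range(248,318,4)))
E
```

```text
156 107/-7 107/-6 109/-5 107/-6 108/-6 106/-6 108/-7 105/-5 105/-6 105/-5 106/-6 106/-6 105/-6 106/-7 103/-5 103/-5 103/-4 104/-6
158 105/-6 106/-6 105/-5 105/-4 104/-5 105/-5 104/-5 104/-7 106/-6 106/-6 105/-7 106/-6 106/-6 105/-4 103/-4 102/-6 104/-7 104/-8
160 106/-5 106/-5 105/-5 105/-6 106/-6 106/-7 105/-7 104/-6 105/-6 105/-5 107/-6 103/-3 104/-4 104/-6 103/-7 104/-5 102/-6 104/-5
162 105/-6 105/-7 106/-7 106/-7 107/-7 106/-6 106/-7 106/-5 102/-6 105/-5 104/-4 104/-6 104/-5 103/-6 102/-7 104/-6 102/-7 104/-3
164 105/-5 104/-6 107/-6  97/-8  98/-7  97/-7  97/-7  96/-7  97/-8  97/-9  96/-9  94/-10  95/-10  95/-11  96/-9 104/-7 101/-4 102/-7
166 103/-6 103/-4  73/-4 158/+16 157/+16 157/+17 157/+16 156/+15 157/+15 159/+17 158/+16 158/+16 158/+16 158/+16 167/+18 103/-6 101/-5 100/-5
168 102/-5 102/-5  73/-7 156/+16 155/+15 155/+15 156/+15 155/+15 154/+15 156/+15 156/+15 155/+16 155/+15 153/+15 163/+16 104/-7 100/-6 101/-7
170 101/-8 102/-8  73/-7 147/+14 155/+9 155/+7 153/+16 155/+17 153/+15 155/+17 154/+18 156/+7 173/+2 232/+18 242/+18 104/-8 101/-8 100/-8
172 102/-7 101/-9  72/-8 
[... 2196 characters left out ...]
5 146/+15  96/-7  95/-5  96/-7
206  96/-6  96/-7  97/-7 226/-4 245/-5 245/-5 244/-4 170/-2 155/+20 153/+22 240/-4 247/-5 243/-5 234/-5 145/+14  97/-7  92/-7  96/-7
208  94/-6  96/-7  94/-6 227/-5 153/-11 141/-12 143/-12 146/-14 150/-15 149/-15 135/-13 140/-12 139/-12 235/-5 148/+12  95/-5  95/-4  95/-6
210  97/-5  97/-7  93/-7 227/-5 237/-5 236/-4 235/-4 142/+7 153/+14 153/+15 226/-5 240/-5 236/-4 234/-4 147/+8  93/-6  95/-4  93/-5
212  96/-6  96/-6  92/-6 228/-5 239/-5 235/-4 234/-4 145/+6 154/+15 152/+17 226/-6 240/-5 236/-4 234/-4 181/+10  93/-4  93/-5  94/-4
214  96/-7  95/-6  89/-6 229/-5 232/-5 220/-5 214/-6 128/+3 138/+8 188/+12 190/-5 205/-6 202/-5 235/-4 221/+15  94/-6  94/-4  95/-5
```

```bash
python3 - <<'E'
from h import *
import pickle
c=pickle.load(open('w7.pkl','rb'))
g=lambda u,v,z:np.round(ray(c,[(u,v)],z)[0,:2]*1000,1)
print('pocket mouth nose',g(280.5,164.3,.036),'L',g(255,180,.036),'R',g(306,180,.036))
for z in(.052,.054,.056):print('nose bottom',z,g(280.5,170.5,z))
for z in(.062,.064,.066):print('nose top',z,g(280.5,173.5,z))
print('jaw L/R top',g(260,190,.058),g(301,190,.058))
print('joint block row',g(281,217,.067))
print(c['obs']['position'])
E
```

```text
pocket mouth nose [495.5 247.2] L [480.8 237. ] R [511.3 238.7]
nose bottom 0.052 [495.7 246. ]
nose bottom 0.054 [495.7 246.4]
nose bottom 0.056 [495.6 246.7]
nose top 0.062 [495.7 246.1]
nose top 0.064 [495.7 246.4]
nose top 0.066 [495.7 246.7]
jaw L/R top [485.3 236. ] [507.1 237.1]
joint block row [497.1 224.3]
[0.49795402 0.19452619 0.08178443]
```

Emit:
drive_tool([
  [[-1.1, 0, 4, 0, 0, -0.004], [0, 0, 4, 0, 0, 0], [0, 0, 4, 0, 0, 0], [0, 0, 0, 0, 0, 0], [0, 0, 0, 0, 0, 0]],
])

```text
time: 21.9
position: [0.4984, 0.1946, 0.0703]
tool_rot: [0.686, 0.728, 0.0, -0.001]
ft_force: [1.6, 0.0, -2.3]
grip_width: 0.0295
grip_force: 30.0
```

```bash
python3 - <<'E'
from h import *
import pickle
d((0.498,0.1934,0.0606),93.25);rv(93.25)
c=shot('wrist');pickle.dump(c,open('w8.pkl','wb'));im=c['img'].astype(int)
for u in (266,270,290,294,304): print(u,' '.join('%d:%d/%+d'%(v,im[v,u,1],im[v,u,0]-im[v,u,2]) for v in range(164,186)))
for v in (184,190,200): print(v,' '.join('%d:%d/%+d'%(u,im[v,u,1],im[v,u,0]-im[v,u,2]) for u in [*range(250,268),*range(294,312)]))
E
```

```text
t 21.9 pos [498.4 194.6  70.3] yaw 93.38 q [0.16 0.68 1.79 0.   0.67 0.1 ] grip 29.5 F [ 1.6  0.  -2.3]
turn z 0.002186750526525134 (=-0.1 deg) or -6.281
after turn, tool mm [-1.1 -0.4  9.7]
before turn, tool mm [-1.1 -0.4  9.7]
rotvec [-0.0007 -0.0009  0.0022]
266 164:99/-3 165:96/-5 166:96/-7 167:88/-10 168:146/+16 169:149/+17 170:149/+2 171:158/-5 172:156/-5 173:189/-5 174:227/-5 175:230/-6 176:231/-4 177:232/-4 178:232/-5 179:232/-5 180:232/-5 181:232/-5 182:233/-4 183:232/-5 184:232/-6 185:232/-5
270 164:97/-5 165:98/-4 166:96/-7 167:90/-9 168:147/+15 169:149/+17 170:145/+12 171:160/-5 172:162/-5 173:168/-5 174:216/-5 175:227/-6 176:227/-5 177:229/-4 178:230/-5 179:229/-5 180:229/-5 181:229/-4 182:230/-5 183:229/-5 184:228/-5 185:229/-5
290 164:98/-7 165:97/-5 166:97/-6 167:90/-9 168:146/+16 169:151/+18 170:147/+11 171:159/-5 172:164/-5 173:172/-5 174:145/-4 175:223/-5 176:230/-5 177:231/-6 178:232/-5 179:231/-5 180:232/-5 181:231/-6 182:231/-5 183:231/-5 184:231/-6 185:231/-7
294 164:98/-5 165:96/-6 166:96/-6 167:89/-8 168:147/+16 169:150/+18 170:152/+4 171:163/-5 172:162/-4 17
[... 884 characters left out ...]
258:233/+19 259:193/+11 260:192/-7 261:218/-7 262:225/-6 263:231/-5 264:232/-6 265:233/-6 266:234/-6 267:234/-6 294:231/-5 295:230/-5 296:228/-4 297:227/-5 298:229/-5 299:226/-4 300:217/-5 301:196/-8 302:187/+7 303:214/+19 304:230/+19 305:201/+18 306:105/+12 307:37/-5 308:81/-4 309:95/-5 310:92/-6 311:91/-5
200 250:90/-7 251:89/-8 252:91/-8 253:91/-8 254:84/-8 255:55/-6 256:42/+1 257:128/+17 258:126/+13 259:186/-5 260:217/-4 261:222/-4 262:231/-5 263:200/-5 264:147/-8 265:154/-8 266:156/-6 267:155/-8 294:144/-8 295:143/-9 296:143/-9 297:137/-10 298:189/-6 299:225/-4 300:225/-4 301:217/-5 302:189/-7 303:149/+5 304:146/+19 305:132/+15 306:75/+8 307:55/-7 308:87/-7 309:93/-9 310:90/-7 311:90/-8
```

```bash
python3 - <<'E'
from h import *
import pickle
c=pickle.load(open('w8.pkl','rb'))
g=lambda u,v,z:np.round(ray(c,[(u,v)],z)[0,:2]*1000,1)
print(g(281,167,.036),g(281,170.2,.0415),g(281,170.2,.0435),g(281,173.5,.0525), g(254.3,190,.036),g(307.7,190,.036),g(259,190,.048),g(302,190,.048))
E
```

```text
[496.  247.3] [496.1 246.4] [496.1 246.7] [496.1 246.4] [481.7 233.4] [511.9 235.2] [485.  236.2] [507.7 237.6]
```

Emit:
drive_tool([
  [[-1.2, 0.3, 2, 0, 0, 0], [0, 0, 2, 0, 0, 0], [0, 0, 0, 0, 0, 0], [0, 0, 0, 0, 0, 0]],
])

```text
time: 22.28
position: [0.4989, 0.1936, 0.0666]
tool_rot: [0.686, 0.728, 0.0, -0.0]
ft_force: [-0.3, -0.2, -2.7]
grip_width: 0.0293
grip_force: 30.0
```

Emit:
drive_tool([
  [[0, 0, 1.5, 0, 0, 0], [0, 0, 1.5, 0, 0, 0], [0, 0, 0, 0, 0, 0]],
])

```text
time: 22.53
position: [0.4988, 0.1935, 0.0634]
tool_rot: [0.686, 0.728, 0.0, -0.0]
ft_force: [0.3, -0.5, -2.5]
grip_width: 0.0298
grip_force: 30.0
```

Underside is about 2 mm below the foam top with no contact force, so it's in. Continuing.

Emit:
drive_tool([
  [[0, 0, 1.5, 0, 0, 0], [0, 0, 0, 0, 0, 0]],
])

```text
time: 22.7
position: [0.4989, 0.1936, 0.0619]
tool_rot: [0.686, 0.728, 0.0, -0.0]
ft_force: [-1.4, 0.5, -2.5]
grip_width: 0.0297
grip_force: 30.0
```

Emit:
drive_tool([
  [[0, 0, 1.5, 0, 0, 0], [0, 0, 0, 0, 0, 0], [0, 0, 0, 0, 0, 0]],
])

```text
time: 22.95
position: [0.4986, 0.1936, 0.0606]
tool_rot: [0.686, 0.728, 0.0, -0.001]
ft_force: [-1.3, -0.1, -1.9]
grip_width: 0.0294
grip_force: 30.0
```

Emit:
drive_tool([
  [[0, 0, 0, 0, 0, 0], [0, 0, 0, 0, 0, 0], [0, 0, 0, 0, 0, 0], [0, 0, 0, 0, 0, 0]],
], gripper=55)

```text
time: 23.28
position: [0.4994, 0.1936, 0.0609]
tool_rot: [0.686, 0.728, 0.001, 0.0]
ft_force: [1.0, 0.4, 0.5]
grip_width: 0.0457
grip_force: 0.0
```

Emit:
drive_tool([
  [[0, 0, -12, 0, 0, 0], [0, 0, -12, 0, 0, 0], [0, 0, 0, 0, 0, 0]],
])

```text
time: 23.53
position: [0.5005, 0.1938, 0.0864]
tool_rot: [0.686, 0.728, 0.002, 0.001]
ft_force: [1.6, 0.4, -0.3]
grip_width: 0.0478
grip_force: 0.0
```

Emit:
drive_tool([
  [[0, 0, 0, 0, 0, 0], [0, 0, 0, 0, 0, 0], [0, 0, 0, 0, 0, 0], [0, 0, 0, 0, 0, 0], [0, 0, 0, 0, 0, 0], [0, 0, 0, 0, 0, 0]],
], gripper=0)

```text
time: 24.03
position: [0.4988, 0.1935, 0.0843]
tool_rot: [0.686, 0.728, 0.0, -0.001]
ft_force: [-0.9, 0.3, -1.2]
grip_width: 0.0158
grip_force: 0.0
```

Emit:
drive_tool([
  [[0, 0, 10, 0, 0, 0], [0, 0, 5, 0, 0, 0], [0, 0, 2, 0, 0, 0], [0, 0, 0, 0, 0, 0]],
])

```text
time: 24.37
position: [0.4987, 0.1935, 0.0669]
tool_rot: [0.686, 0.728, -0.0, -0.001]
ft_force: [0.2, -1.2, 0.6]
grip_width: 0.0009
grip_force: 0.0
```

Emit:
drive_tool([
  [[0, 0, 1.5, 0, 0, 0], [0, 0, 1.5, 0, 0, 0], [0, 0, 0, 0, 0, 0]],
])

```text
time: 24.62
position: [0.499, 0.1937, 0.0651]
tool_rot: [0.686, 0.728, 0.001, -0.0]
ft_force: [-0.5, 0.4, 4.7]
grip_width: 0.0005
grip_force: 2.5
```

Emit:
drive_tool([
  [[0, 0, 1.5, 0, 0, 0], [0, 0, 1.5, 0, 0, 0], [0, 0, 0, 0, 0, 0]],
])

```text
time: 24.87
position: [0.4989, 0.1938, 0.0621]
tool_rot: [0.686, 0.728, 0.001, -0.0]
ft_force: [0.4, 1.4, 4.8]
grip_width: 0.0004
grip_force: 2.4
```

Emit:
drive_tool([
  [[0, 0, 1, 0, 0, 0], [0, 0, 1, 0, 0, 0], [0, 0, 0, 0, 0, 0]],
])

```text
time: 25.12
position: [0.499, 0.1938, 0.0607]
tool_rot: [0.686, 0.728, 0.001, -0.0]
ft_force: [-1.6, 0.5, 9.6]
grip_width: 0.0006
grip_force: 5.2
```

Emit:
drive_tool([
  [[0, 0, 1, 0, 0, 0], [0, 0, 1, 0, 0, 0], [0, 0, 0, 0, 0, 0]],
])

```text
time: 25.37
position: [0.499, 0.1935, 0.0591]
tool_rot: [0.686, 0.728, 0.001, 0.0]
ft_force: [-2.4, -1.2, 12.9]
grip_width: 0.0006
grip_force: 6.8
```

Emit:
drive_tool([
  [[0, 0, 0.7, 0, 0, 0], [0, 0, 0.7, 0, 0, 0], [0, 0, 0, 0, 0, 0]],
])

```text
time: 25.62
position: [0.499, 0.1935, 0.0587]
tool_rot: [0.686, 0.728, 0.001, 0.0]
ft_force: [-5.0, -0.3, 22.2]
grip_width: 0.0005
grip_force: 10.6
```

Emit:
drive_tool([
  [[0, 0, 0.7, 0, 0, 0], [0, 0, 0.7, 0, 0, 0], [0, 0, 0, 0, 0, 0]],
])

```text
time: 25.87
position: [0.499, 0.1935, 0.0582]
tool_rot: [0.686, 0.728, 0.001, 0.0]
ft_force: [-4.7, -1.5, 27.7]
grip_width: 0.0005
grip_force: 14.0
```

The joint end is stiffening at z of about 58.5 mm. Next come the grips: back 93 mm, jaws open 20 mm.

Emit:
drive_tool([
  [[0, 0, -12, 0, 0, 0], [0, 0, -13, 0, 0, 0], [-31, 0, 0, 0, 0, 0], [-31, 0, 0, 0, 0, 0], [-31, 0, 0, 0, 0, 0], [0, 0, 0, 0, 0, 0], [0, 0, 0, 0, 0, 0]],
], gripper=23)

```text
time: 26.45
position: [0.5046, 0.0993, 0.0796]
tool_rot: [0.687, 0.727, 0.0, -0.0]
ft_force: [-0.8, 0.4, 0.7]
grip_width: 0.0195
grip_force: 0.0
```

Emit:
drive_tool([
  [[0, 0, 6, 0, 0, 0], [0, 0, 4, 0, 0, 0], [0, 0, 0, 0, 0, 0]],
])

```text
time: 26.7
position: [0.5035, 0.1017, 0.0686]
tool_rot: [0.685, 0.728, -0.0, -0.001]
ft_force: [0.0, 0.2, -0.3]
grip_width: 0.02
grip_force: 0.0
```

Emit:
drive_tool([
  [[0, 0, 2, 0, 0, 0], [0, 0, 2, 0, 0, 0], [0, 0, 0, 0, 0, 0]],
])

```text
time: 26.95
position: [0.5041, 0.1013, 0.0653]
tool_rot: [0.685, 0.728, 0.0, -0.001]
ft_force: [0.2, -0.2, 0.6]
grip_width: 0.0202
grip_force: 0.0
```

Emit:
drive_tool([
  [[0, 0, 2, 0, 0, 0], [0, 0, 1, 0, 0, 0], [0, 0, 0, 0, 0, 0]],
])

```text
time: 27.2
position: [0.5044, 0.1008, 0.0626]
tool_rot: [0.686, 0.728, 0.0, -0.0]
ft_force: [0.3, 0.1, 0.1]
grip_width: 0.0199
grip_force: 0.0
```

Emit:
drive_tool([
  [[0, 0, 1, 0, 0, 0], [0, 0, 1, 0, 0, 0], [0, 0, 0, 0, 0, 0]],
])

```text
time: 27.45
position: [0.5045, 0.1007, 0.0609]
tool_rot: [0.686, 0.728, 0.0, -0.0]
ft_force: [-0.4, -0.1, 1.1]
grip_width: 0.02
grip_force: 0.9
```

Emit:
drive_tool([
  [[0, 0, 1, 0, 0, 0], [0, 0, 1, 0, 0, 0], [0, 0, 0, 0, 0, 0]],
])

```text
time: 27.7
position: [0.5045, 0.1006, 0.0597]
tool_rot: [0.686, 0.728, 0.0, -0.0]
ft_force: [-1.0, -1.5, 10.5]
grip_width: 0.0198
grip_force: 4.7
```

```bash
python3 - <<'E'
from h import *
d()
E
```

```text
t 27.7 pos [504.5 100.6  59.7] yaw 93.41 q [-0.02  0.68  1.85  0.    0.61 -0.08] grip 19.8 F [-1.  -1.5 10.5]
```

Emit:
drive_tool([
  [[0, 0, 1, 0, 0, 0], [0, 0, 1, 0, 0, 0], [0, 0, 0, 0, 0, 0]],
])

```text
time: 27.95
position: [0.5046, 0.1005, 0.0588]
tool_rot: [0.686, 0.728, 0.0, 0.0]
ft_force: [-3.0, -1.6, 20.5]
grip_width: 0.0201
grip_force: 9.3
```

Emit:
drive_tool([
  [[0, 0, 1, 0, 0, 0], [0, 0, 1, 0, 0, 0], [0, 0, 0, 0, 0, 0]],
])

```text
time: 28.2
position: [0.5046, 0.1004, 0.058]
tool_rot: [0.686, 0.728, 0.001, 0.0]
ft_force: [-4.4, -1.8, 29.6]
grip_width: 0.0201
grip_force: 14.0
```

Grip contact began at z ≈ 60.7 mm (home expected about 60.5) and was pressed to 30 N. I'll touch the joint again to confirm it's still home.

Emit:
drive_tool([
  [[0, 0, -8, 0, 0, 0], [0, 0, -5, 0, 0, 0], [31, 0, 0, 0, 0, 0], [31, 0, 0, 0, 0, 0], [31, 0, 0, 0, 0, 0], [0, 0, 0, 0, 0, 0], [0, 0, 0, 0, 0, 0]],
], gripper=0)

```text
time: 28.78
position: [0.4985, 0.1949, 0.0675]
tool_rot: [0.685, 0.729, 0.0, -0.0]
ft_force: [0.1, -0.7, 0.3]
grip_width: 0.0002
grip_force: 0.0
```

Emit:
drive_tool([
  [[0, 0, 5, 0, 0, 0], [0, 0, 2, 0, 0, 0], [0, 0, 0, 0, 0, 0], [0, 0, 0, 0, 0, 0]],
])

```text
time: 29.12
position: [0.4989, 0.1925, 0.0604]
tool_rot: [0.686, 0.727, -0.0, -0.001]
ft_force: [-0.0, -0.0, 0.6]
grip_width: 0.0005
grip_force: 0.0
```

Emit:
drive_tool([
  [[0, 0, 2, 0, 0, 0], [0, 0, 0, 0, 0, 0]],
])

```text
time: 29.28
position: [0.4992, 0.1928, 0.0592]
tool_rot: [0.686, 0.727, 0.0, -0.0]
ft_force: [-0.2, -1.4, 3.2]
grip_width: 0.0003
grip_force: 1.6
```

Emit:
drive_tool([
  [[0, 0, 2, 0, 0, 0], [0, 0, 2, 0, 0, 0], [0, 0, 0, 0, 0, 0]],
])

```text
time: 29.53
position: [0.4992, 0.1929, 0.058]
tool_rot: [0.686, 0.728, 0.001, 0.0]
ft_force: [-4.5, -2.2, 25.5]
grip_width: 0.0003
grip_force: 12.3
```

The joint touches at about 59.5 mm, exactly home, and the pliers are level. Now the tape measure.

Emit:
drive_tool([
  [[0, 0, -20, 0, 0, 0], [0, 0, -25, 0, 0, 0], [0, 0, 0, 0, 0, 0.1147], [0, 0, 0, 0, 0, 0.1147], [0, 0, 0, 0, 0, 0.1147], [0, 0, 0, 0, 0, 0.1147], [0, 0, 0, 0, 0, 0.1147], [0, 0, 0, 0, 0, 0.1147]],
], gripper=100)

```text
time: 30.2
position: [0.499, 0.1931, 0.0998]
tool_rot: [0.893, 0.451, 0.0, -0.0]
ft_force: [0.2, -0.6, -0.4]
grip_width: 0.046
grip_force: 0.0
```

```bash
python3 - <<'E'
from h import *
d((0.575,-0.1362,0.08),54)
E
```

```text
t 30.2 pos [499.  193.1  99.8] yaw 53.59 q [0.16 0.63 1.78 0.   0.74 0.79] grip 46.0 F [ 0.2 -0.6 -0.4]
turn z -0.007180005787542069 (=0.4 deg) or 6.276
after turn, tool mm [-221.7  255.    19.8]
before turn, tool mm [-219.9  256.6   19.5]
```

Emit:
drive_tool([
  [[-22, 25.6, 2, 0, 0, 0], [-22, 25.6, 2, 0, 0, 0], [-22, 25.6, 2, 0, 0, 0], [-22, 25.6, 2, 0, 0, 0], [-22, 25.6, 2, 0, 0, 0], [-22, 25.6, 2, 0, 0, 0], [-22, 25.6, 2, 0, 0, 0], [-22, 25.6, 2, 0, 0, 0]],
])

```text
time: 30.87
position: [0.561, -0.0714, 0.0834]
tool_rot: [0.891, 0.453, 0.0, -0.0]
ft_force: [0.5, 0.1, 0.0]
grip_width: 0.0864
grip_force: 0.0
```

Emit:
drive_tool([
  [[-22, 25.6, 2, 0, 0, 0], [-22, 25.6, 2, 0, 0, 0], [0, 0, 0, 0, 0, 0], [0, 0, 0, 0, 0, 0]],
])

```text
time: 31.2
position: [0.5768, -0.1375, 0.0793]
tool_rot: [0.892, 0.452, 0.001, -0.0]
ft_force: [0.0, 0.5, -0.7]
grip_width: 0.0867
grip_force: 0.0
```

```bash
python3 - <<'E'
from h import *
import pickle
d((0.575,-0.1362,0.031),54);rv(54)
c=shot('wrist');save(c,'pics/w9.png');pickle.dump(c,open('w9.pkl','wb'));im=c['img'].astype(int)
for v in range(120,246,6): print(v,' '.join('%d'%(im[v,u].mean()) for u in range(180,384,6)))
E
```

```text
t 31.2 pos [ 576.8 -137.5   79.3] yaw 53.72 q [-0.42  0.71  1.64  0.    0.79  0.21] grip 86.7 F [ 0.   0.5 -0.7]
turn z -0.00491894475261654 (=0.3 deg) or 6.278
after turn, tool mm [ 0.  -2.2 48.3]
before turn, tool mm [-0.  -2.3 48.3]
rotvec [ 0.0003 -0.0011 -0.0049]
120 82 75 73 72 69 78 74 77 78 75 78 82 131 222 217 220 220 222 219 220 207 84 78 78 78 74 72 74 74 71 73 78 75 75
126 76 79 74 74 69 69 73 213 64 79 76 113 220 219 218 219 214 213 218 219 217 170 82 80 79 76 76 73 72 74 70 78 75 75
132 76 75 77 69 75 69 216 211 211 113 116 215 218 221 219 214 218 220 220 221 221 218 99 81 77 79 76 73 73 75 73 72 78 74
138 78 79 74 77 69 184 210 211 210 209 219 219 217 219 222 215 218 217 213 220 221 218 216 75 77 78 77 75 74 73 75 73 74 76
144 76 77 78 77 67 210 209 209 210 220 219 222 218 216 216 220 218 216 221 217 216 218 214 210 72 79 78 76 74 74 74 72 71 77
150 77 76 76 77 209 208 209 209 216 212 216 216 217 213 221 222 220 218 213 217 223 220 221 213 215 75 76 77 74 72 72 73 73 78
156 68 80 74 210 207 207 209 220 216 215 217 216 222 202 224 213 217 216 223 212 215 223 217 216 221
[... 1210 characters left out ...]
4 210 218 215 216 215 213
216 214 215 218 196 196 196 195 195 195 39 134 135 134 133 135 35 37 38 33 138 130 128 126 124 222 215 215 219 218 212 210 214 212 220
222 218 216 196 195 195 196 196 196 198 28 133 134 133 66 35 195 196 197 190 37 92 126 124 124 159 220 218 218 212 212 204 215 213 217
228 219 195 194 195 196 195 196 173 122 12 121 82 104 20 198 194 192 193 196 195 36 132 122 126 181 193 213 213 211 217 213 209 211 215
234 214 196 195 195 194 195 195 165 121 11 75 77 16 125 121 118 192 192 197 193 184 33 115 124 156 145 119 164 186 163 140 130 195 141
240 219 216 202 195 195 194 195 199 123 18 73 76 19 122 122 123 116 116 123 120 124 19 71 126 121 121 122 129 140 140 146 138 139 138
```

```bash
python3 - <<'E'
from h import *
import pickle
c=pickle.load(open('w9.pkl','rb'));im=c['img'].astype(int)
for u in(246,264,282): print(' '.join('%d:%d'%(v,im[v,u].mean()) for v in range(188,208)))
for v in(222,238): print(' '.join('%d:%d'%(u,im[v,u].mean()) for u in [*range(226,242),*range(312,332)]))
m=R.from_quat(c['obs']['tool_rot']).as_matrix();o=c['obs']['position']
for uv,z in[((264,201.5),.030),((264,196.),.002),((234,226),.03),((326,226),.03)]: print(uv,np.round(m.T@(ray(c,[uv],z)[0]-o)*1000,1))
E
```

```text
188:199 189:198 190:199 191:203 192:199 193:104 194:56 195:66 196:72 197:73 198:75 199:80 200:92 201:103 202:117 203:122 204:124 205:128 206:130 207:133
188:198 189:198 190:198 191:201 192:207 193:114 194:57 195:67 196:71 197:74 198:74 199:75 200:87 201:103 202:114 203:122 204:125 205:126 206:129 207:130
188:196 189:197 190:197 191:198 192:210 193:127 194:61 195:66 196:69 197:73 198:73 199:76 200:85 201:101 202:113 203:122 204:123 205:124 206:126 207:127
226:197 227:199 228:198 229:197 230:198 231:200 232:157 233:56 234:28 235:78 236:115 237:126 238:126 239:130 240:133 241:135 312:124 313:124 314:124 315:111 316:80 317:104 318:124 319:123 320:123 321:123 322:122 323:120 324:159 325:203 326:221 327:221 328:218 329:217 330:220 331:219
226:123 227:122 228:123 229:123 230:123 231:126 232:114 233:64 234:14 235:28 236:56 237:69 238:70 239:72 240:75 241:72 312:70 313:66 314:68 315:66 316:70 317:106 318:124 319:123 320:121 321:122 322:122 323:122 324:123 325:122 326:122 327:122 328:122 329:121 330:122 331:122
(264, 201.5) [ 29.2 -11.1  49.3]
(264, 196.0) [ 26.  -12.7  77.3]
(234, 226) [ 13.1 -30.5  49.3]
(326, 226) [13.1 28.1 49.3]
```

Emit:
drive_tool([
  [[0.4, -2, 16, 0, 0, 0], [0, 0, 16, 0, 0, 0], [0, 0, 16, 0, 0, 0], [0, 0, 0, 0, 0, 0], [0, 0, 0, 0, 0, 0]],
])

```text
time: 31.67
position: [0.5739, -0.1317, 0.0309]
tool_rot: [0.891, 0.454, -0.001, -0.002]
ft_force: [0.5, -0.6, -0.3]
grip_width: 0.0867
grip_force: 0.0
```

Emit:
drive_tool([
  [[0, 0, 0, 0, 0, 0], [0, 0, 0, 0, 0, 0], [0, 0, 0, 0, 0, 0], [0, 0, 0, 0, 0, 0], [0, 0, 0, 0, 0, 0], [0, 0, 0, 0, 0, 0], [0, 0, 0, 0, 0, 0]],
], gripper=30, squeeze=25)

```text
time: 32.25
position: [0.5754, -0.1336, 0.0319]
tool_rot: [0.891, 0.454, 0.0, -0.0]
ft_force: [0.5, 0.9, 2.5]
grip_width: 0.0537
grip_force: 25.0
```

```bash
python3 - <<'E'
from h import *
d();rv(180)
E
```

```text
t 32.25 pos [ 575.4 -133.6   31.9] yaw 53.96 q [-0.42  0.79  1.66  0.    0.7   0.21] grip 53.7 F [0.5 0.9 2.5]
rotvec [ 1.2000e-03 -3.0000e-04 -2.1998e+00]
```

Emit:
drive_tool([
  [[0, 0, -10, 0, 0, 0], [0, 0, -15, 0, 0, 0], [0, 0, 0, 0, 0, -0.122], [0, 0, 0, 0, 0, -0.122], [0, 0, 0, 0, 0, -0.122], [0, 0, 0, 0, 0, -0.122], [0, 0, 0, 0, 0, -0.122], [0, 0, 0, 0, 0, -0.122]],
])

```text
time: 32.92
position: [0.5749, -0.1334, 0.0569]
tool_rot: [0.668, 0.745, 0.0, -0.001]
ft_force: [-0.2, 0.6, -1.5]
grip_width: 0.0537
grip_force: 25.0
```

Emit:
drive_tool([
  [[0, 0, 0, 0, 0, -0.122], [0, 0, 0, 0, 0, -0.122], [0, 0, 0, 0, 0, -0.122], [0, 0, 0, 0, 0, -0.122], [0, 0, 0, 0, 0, -0.122], [0, 0, 0, 0, 0, -0.122], [0, 0, 0, 0, 0, -0.122], [0, 0, 0, 0, 0, -0.122]],
])

```text
time: 33.58
position: [0.5749, -0.1334, 0.0569]
tool_rot: [0.241, 0.971, 0.001, -0.0]
ft_force: [0.2, -0.5, -2.0]
grip_width: 0.0537
grip_force: 25.0
```

Emit:
drive_tool([
  [[0, 0, 0, 0, 0, -0.122], [0, 0, 0, 0, 0, -0.122], [0, 0, 0, 0, 0, -0.122], [0, 0, 0, 0, 0, -0.122], [0, 0, 12, 0, 0, 0], [0, 0, 12, 0, 0, 0], [0, 0, 0, 0, 0, 0], [0, 0, 0, 0, 0, 0]],
])

```text
time: 34.25
position: [0.5743, -0.1331, 0.0312]
tool_rot: [0.003, 1.0, 0.001, -0.001]
ft_force: [-0.5, -0.4, -1.5]
grip_width: 0.0537
grip_force: 25.0
```

```bash
python3 - <<'E'
from h import *
import pickle
d();rv(180);pickle.dump(shot('wrist'),open('w10.pkl','wb'))
E
```

```text
t 34.25 pos [ 574.3 -133.1   31.2] yaw 179.66 q [-0.42  0.79  1.66  0.    0.7  -1.98] grip 53.7 F [-0.5 -0.4 -1.5]
rotvec [ 0.0021 -0.0024 -0.006 ]
```

Emit:
drive_tool([
  [[0, 0, 0, 0, 0, 0], [0, 0, 0, 0, 0, 0], [0, 0, 0, 0, 0, 0]],
], gripper=85)

```text
time: 34.55
position: [0.5753, -0.1334, 0.0327]
tool_rot: [0.002, 1.0, 0.0, 0.0]
ft_force: [-0.3, 0.5, -0.5]
grip_width: 0.0669
grip_force: 0.0
```

Emit:
drive_tool([
  [[0, 0, -20, 0, 0, 0], [0, 0, -25, 0, 0, 0], [0, 0, 0, 0, 0, 0.1206], [0, 0, 0, 0, 0, 0.1206], [0, 0, 0, 0, 0, 0.1206], [0, 0, 0, 0, 0, 0.1206], [0, 0, 0, 0, 0, 0.1206], [0, 0, 0, 0, 0, 0.1206]],
])

```text
time: 35.22
position: [0.5753, -0.1335, 0.078]
tool_rot: [0.359, 0.933, 0.0, 0.0]
ft_force: [-0.1, 0.4, -0.0]
grip_width: 0.0739
grip_force: 0.0
```

Emit:
drive_tool([
  [[0, 0, 0, 0, 0, 0.1206], [0, 0, 0, 0, 0, 0.1206], [0, 0, 0, 0, 0, 0.1206], [0, 0, 0, 0, 0, 0.1206], [0, 0, 0, 0, 0, 0.1206], [0, 0, 0, 0, 0, 0.1206], [0, 0, 0, 0, 0, 0.1206], [0, 0, 0, 0, 0, 0.1206]],
])

```text
time: 35.88
position: [0.5752, -0.1335, 0.0779]
tool_rot: [0.751, 0.661, 0.0, -0.0]
ft_force: [0.3, 0.3, 0.6]
grip_width: 0.0743
grip_force: 0.0
```

Emit:
drive_tool([
  [[0, 0, 0, 0, 0, 0.1206], [0, 0, 0, 0, 0, 0.1206], [0, 0, 0, 0, 0, 0.1206], [0, 0, 0, 0, 0, 0.1206], [0, 0, 0, 0, 0, 0.1206], [0, 0, 0, 0, 0, 0.1206], [0, 0, 0, 0, 0, 0.1206], [0, 0, 0, 0, 0, 0.1206]],
])

```text
time: 36.55
position: [0.5752, -0.1335, 0.0779]
tool_rot: [0.972, 0.237, 0.0, -0.0]
ft_force: [-0.3, 0.6, -0.4]
grip_width: 0.0738
grip_force: 0.0
```

Emit:
drive_tool([
  [[0, 0, 0, 0, 0, 0.1206], [0, 0, 0, 0, 0, 0.1206], [0, 0, 0, 0, 0, 0.1206], [0, 0, 0, 0, 0, 0.1206], [0, 0, 0, 0, 0, 0], [0, 0, 0, 0, 0, 0]],
])

```text
time: 37.05
position: [0.5752, -0.1334, 0.0778]
tool_rot: [1.0, 0.003, 0.0, -0.0]
ft_force: [0.2, -0.5, -0.0]
grip_width: 0.074
grip_force: 0.0
```

```bash
python3 - <<'E'
from h import *
import pickle
d();rv(0)
c=shot('wrist');save(c,'pics/w11.png');pickle.dump(c,open('w11.pkl','wb'));im=c['img'].astype(int)
for v in range(120,246,5): print(v,' '.join('%d'%(im[v,u].mean()) for u in range(210,360,5)))
E
```

```text
t 37.05 pos [ 575.2 -133.4   77.8] yaw 0.3 q [-0.42  0.71  1.65  0.    0.78  1.15] grip 74.0 F [ 0.2 -0.5 -0. ]
rotvec [-0.0008 -0.0004  0.0052]
120 87 88 87 86 89 86 86 87 86 86 86 86 86 86 86 87 87 84 85 86 87 85 85 85 84 83 83 82 83 83
125 88 86 86 89 87 86 86 88 87 87 88 88 88 87 88 87 88 88 88 90 88 89 90 90 90 90 89 90 89 89
130 92 92 91 92 91 91 90 92 90 90 90 92 88 88 88 89 88 87 89 87 88 86 87 88 88 88 88 83 75 64
135 91 91 90 92 93 93 91 94 91 92 92 92 92 92 91 92 91 92 89 86 76 70 178 243 244 239 236 228 234 232
140 94 94 96 95 94 94 95 92 92 91 90 89 74 110 223 241 249 241 234 241 236 235 233 230 235 232 238 240 215 160
145 98 99 100 89 77 160 244 236 238 240 241 240 230 232 239 239 237 234 238 234 238 239 232 236 239 235 216 160 160 160
150 241 235 239 238 239 243 240 236 159 158 157 161 158 183 177 244 238 241 242 240 236 237 238 242 237 236 211 159 156 154
155 242 236 241 234 242 179 166 163 158 158 161 163 160 160 157 160 163 158 157 160 158 235 240 234 234 232 210 158 162 163
160 239 241 240 241 245 165 167 162 158 161 156 156 163 161 161 160 163 159 156 159 156 177 
[... 1283 characters left out ...]
141 142 141 142
220 241 241 231 231 229 140 85 89 89 91 27 25 14 101 108 13 31 33 90 90 89 90 82 123 141 142 142 142 141 141
225 238 236 230 230 228 140 81 88 88 23 17 143 139 138 139 140 144 23 25 89 89 89 86 124 141 141 142 141 140 142
230 234 240 229 229 228 139 63 87 69 24 141 140 140 139 139 140 139 143 24 85 89 89 83 129 140 139 145 151 164 160
235 236 243 228 228 227 134 73 88 21 120 139 140 140 138 138 140 138 141 57 18 89 89 84 157 160 164 164 161 163 156
240 242 238 231 227 226 130 73 88 20 150 140 141 139 138 138 140 137 140 120 24 90 89 75 168 151 180 157 160 158 161
245 151 224 237 229 239 151 89 88 26 143 140 141 139 138 139 140 138 141 113 19 89 89 65 166 160 160 157 162 80 84
```

```bash
python3 - <<'E'
from h import *
import pickle
c=pickle.load(open('w11.pkl','rb'));im=c['img'].astype(int)
for u in(275,280,285): print(u,' '.join('%d:%d'%(v,im[v,u].mean()) for v in range(188,206)))
print(' '.join('%d:%d'%(v,im[v,308].mean()) for v in range(174,188)))
m=R.from_quat(c['obs']['tool_rot']).as_matrix();o=c['obs']['position']
for uv,z in[((280,199.5),.030),((280,193),.002),((308,180),.02),((240,230),.03),((324,230),.03)]: print(uv,np.round(m.T@(ray(c,[uv],z)[0]-o)*1000,1))
E
```

```text
275 188:158 189:158 190:160 191:168 192:158 193:85 194:60 195:64 196:67 197:67 198:67 199:67 200:74 201:78 202:83 203:86 204:87 205:87
280 188:162 189:162 190:162 191:150 192:152 193:85 194:58 195:63 196:67 197:67 198:67 199:68 200:72 201:79 202:83 203:87 204:87 205:87
285 188:162 189:167 190:172 191:148 192:151 193:83 194:59 195:64 196:67 197:67 198:66 199:67 200:72 201:77 202:83 203:86 204:86 205:87
174:162 175:167 176:124 177:94 178:95 179:96 180:92 181:110 182:131 183:139 184:87 185:29 186:20 187:28
(280, 199.5) [29.7 -2.4 47.8]
(280, 193) [27.3 -2.5 75.8]
(308, 180) [40.  15.4 57.8]
(240, 230) [  9.7 -27.8  47.8]
(324, 230) [ 9.7 25.5 47.8]
```

Emit:
drive_tool([
  [[0, 0, 16, 0, 0, 0.005], [0, 0, 16, 0, 0, 0], [0, 0, 14, 0, 0, 0], [0, 0, 0, 0, 0, 0], [0, 0, 0, 0, 0, 0]],
])

```text
time: 37.52
position: [0.5746, -0.1332, 0.031]
tool_rot: [1.0, -0.001, -0.001, -0.001]
ft_force: [-0.2, 0.8, 1.0]
grip_width: 0.0736
grip_force: 0.0
```

Emit:
drive_tool([
  [[0, 0, 0, 0, 0, 0], [0, 0, 0, 0, 0, 0], [0, 0, 0, 0, 0, 0], [0, 0, 0, 0, 0, 0], [0, 0, 0, 0, 0, 0], [0, 0, 0, 0, 0, 0]],
], gripper=30)

```text
time: 38.02
position: [0.5756, -0.1335, 0.0323]
tool_rot: [1.0, -0.001, 0.001, -0.0]
ft_force: [-0.7, 0.9, 4.8]
grip_width: 0.0537
grip_force: 25.0
```

Emit:
drive_tool([
  [[0, 0, -10, 0, 0, 0], [0, 0, -20, 0, 0, 0], [0, 0, -20, 0, 0, 0], [0, 0, -15, 0, 0, 0], [0, 0, 0, 0, 0, -0.1163], [0, 0, 0, 0, 0, -0.1163], [0, 0, 0, 0, 0, -0.1163], [0, 0, 0, 0, 0, -0.1163]],
])

```text
time: 38.68
position: [0.5748, -0.1334, 0.097]
tool_rot: [0.973, 0.232, 0.0, -0.001]
ft_force: [0.3, 0.4, -2.0]
grip_width: 0.0539
grip_force: 25.0
```

Emit:
drive_tool([
  [[0, 0, 0, 0, 0, -0.1163], [0, 0, 0, 0, 0, -0.1163], [0, 0, 0, 0, 0, -0.1163], [0, 0, 0, 0, 0, -0.1163], [0, 0, 0, 0, 0, -0.1163], [0, 0, 0, 0, 0, -0.1163], [0, 0, 0, 0, 0, -0.1163], [0, 0, 0, 0, 0, -0.1163]],
])

```text
time: 39.35
position: [0.5748, -0.1333, 0.0967]
tool_rot: [0.765, 0.644, 0.0, -0.001]
ft_force: [-0.2, 0.3, -1.4]
grip_width: 0.0538
grip_force: 25.0
```

Emit:
drive_tool([
  [[0, 0, 0, 0, 0, -0.1163], [0, 0, 0, 0, 0, -0.1163], [0, 0, 0, 0, 0, 0]],
])

```text
time: 39.6
position: [0.5748, -0.1333, 0.0967]
tool_rot: [0.687, 0.727, 0.0, -0.001]
ft_force: [-0.4, 0.6, -2.2]
grip_width: 0.0539
grip_force: 25.0
```

```bash
python3 - <<'E'
from h import *
d((0.5981,0.2751,0.095),93.3);rv(93.3)
E
```

```text
t 39.6 pos [ 574.8 -133.3   96.7] yaw 93.25 q [-0.42  0.68  1.64  0.    0.82 -0.48] grip 53.9 F [-0.4  0.6 -2.2]
turn z -0.0009221863089051841 (=0.1 deg) or 6.282
after turn, tool mm [406.4  46.8   1.7]
before turn, tool mm [406.5  46.4   2.2]
rotvec [-0.0005 -0.0012 -0.0009]
```

Emit:
drive_tool([
  [[33.9, 3.87, 0, 0, 0, 0], [33.9, 3.87, 0, 0, 0, 0], [33.9, 3.87, 0, 0, 0, 0], [33.9, 3.87, 0, 0, 0, 0], [33.9, 3.87, 0, 0, 0, 0], [33.9, 3.87, 0, 0, 0, 0], [33.9, 3.87, 0, 0, 0, 0], [33.9, 3.87, 0, 0, 0, 0]],
])

```text
time: 40.27
position: [0.5909, 0.1407, 0.097]
tool_rot: [0.689, 0.725, 0.0, -0.0]
ft_force: [0.3, -0.5, -1.9]
grip_width: 0.0541
grip_force: 25.0
```

Emit:
drive_tool([
  [[33.9, 3.87, 0, 0, 0, 0], [33.9, 3.87, 0, 0, 0, 0], [33.9, 3.87, 0, 0, 0, 0], [33.5, 3.87, 0, 0, 0, 0], [0, 0, 8, 0, 0, 0], [0, 0, 8, 0, 0, 0], [0, 0, 0, 0, 0, 0], [0, 0, 0, 0, 0, 0]],
])

```text
time: 40.93
position: [0.5983, 0.2734, 0.0798]
tool_rot: [0.688, 0.725, -0.001, -0.001]
ft_force: [0.5, 0.6, -1.5]
grip_width: 0.0537
grip_force: 25.0
```

```bash
python3 - <<'E'
from h import *
import pickle
d((0.5981,0.2751,0.0615),93.3);rv(93.3)
c=shot('wrist');save(c,'pics/w12.png');pickle.dump(c,open('w12.pkl','wb'));im=c['img'].astype(int)
for v in range(150,246,4): print(v,' '.join('%d/%+d'%(im[v,u].mean(),im[v,u,0]-im[v,u,2]) for u in range(215,350,5)))
E
```

```text
t 40.93 pos [598.3 273.4  79.8] yaw 93.0 q [0.26 0.77 1.46 0.   0.91 0.21] grip 53.7 F [ 0.5  0.6 -1.5]
turn z -0.005195461087366912 (=0.3 deg) or 6.278
after turn, tool mm [ 1.7 -0.1 18.3]
before turn, tool mm [ 1.8 -0.  18.3]
rotvec [-0.0032  0.0001 -0.0052]
150 118/-6 117/-6 119/-6 119/-4 120/-6 120/-7 121/-5 120/-8 123/-7 122/-8 122/-7 123/-7 121/-5 121/-4 121/-5 121/-7 120/-6 121/-5 119/-8 119/-9 119/-9 117/-6 116/-6 117/-6 118/-8 117/-4 117/-7
154 118/-7 119/-6 118/-6 118/-7 118/-8 117/-6 118/-7 118/-7 119/-7 120/-7 119/-8 120/-9 120/-8 118/-8 119/-8 116/-7 118/-10 117/-6 117/-7 116/-5 115/-6 116/-8 115/-7 114/-4 114/-5 114/-7 114/-7
158 117/-7 118/-6 118/-7 117/-6 117/-7 118/-5 118/-5 119/-5 118/-4 118/-5 117/-4 117/-5 117/-7 116/-6 116/-7 117/-7 118/-6 115/-5 115/-6 115/-8 114/-7 115/-6 114/-6 113/-6 113/-7 113/-7 113/-7
162 116/-8 118/-5 119/-8 116/-7 116/-8 116/-7 117/-7 117/-7 117/-7 117/-7 117/-7 117/-7 117/-7 115/-6 117/-5 116/-7 115/-7 115/-7 115/-6 114/-4 114/-4 113/-6 113/-5 113/-7 114/-7 114/-9 112/-7
166 116/-8 115/-8 117/-5 115/-6 113/-9 115/-8 114/-8 115/-7 115/-6
[... 3074 characters left out ...]
2 74/-3 73/-2 209/-10 201/-10 200/-9 201/-9 201/-10 201/-10 200/-9 200/-9 201/-10 202/-10 201/-10 201/-10 188/-9 78/+1 107/-6 106/-7
234 106/-6 107/-7 107/-6 107/-7 151/-6 208/-9 52/-2 74/-5 74/-4 72/-3 74/-5 207/-9 203/-9 203/-8 203/-9 202/-8 202/-10 202/-10 202/-10 202/-10 201/-10 202/-9 202/-10 187/-10 80/+1 106/-6 105/-6
238 106/-7 107/-6 106/-7 104/-7 195/-10 208/-9 72/-4 72/-3 72/-4 71/-3 70/-4 225/-8 203/-9 203/-7 203/-7 203/-7 202/-8 202/-8 202/-8 195/-9 197/-8 201/-8 202/-9 186/-9 73/+1 106/-7 105/-7
242 108/-7 83/-6 108/-6 126/-6 205/-10 205/-10 108/-7 70/-1 71/-2 72/-1 70/-1 112/-7 67/-4 75/-5 122/-5 212/-9 202/-9 201/-9 203/-8 202/-8 203/-8 202/-8 203/-8 184/-9 76/+0 97/-6 104/-8
```

```bash
cat > k.py <<'E'
from h import *
import pickle,sys
c=pickle.load(open(sys.argv[1],'rb'));im=c['img'].astype(int)
for u in(262,270,278,305,315): print(u,' '.join('%d:%d/%d'%(v,im[v,u].mean(),im[v,u,0]-im[v,u,2]) for v in range(176,228)))
for v in(184,188,206,210,243): print(v,' '.join('%d:%d/%d'%(u,im[v,u].mean(),im[v,u,0]-im[v,u,2]) for u in [*range(226,244),*range(283,297),*range(318,344)]))
m=R.from_quat(c['obs']['tool_rot']).as_matrix();o=c['obs']['position'];h=o[2]
f=lambda u,v,z:np.round(m.T@(ray(c,[(u,v)],z)[0]-o)*1000,1)[:2]
for a in eval(sys.argv[2]): print(a,f(*a))
E
python3 k.py w12.pkl "[(262,200,.036),(305,181,.036),(233,206,.036),(287.5,186,.036),(332,210,.036),(270,212.5,.0498),(270,224,.0778),(335,230,.0778),(232,242,.0778)]"
```

```text
262 176:112/-7 177:112/-6 178:112/-6 179:113/-6 180:113/-7 181:111/-7 182:111/-5 183:110/-4 184:110/-7 185:109/-7 186:109/-7 187:111/-7 188:110/-6 189:110/-7 190:108/-6 191:109/-7 192:110/-7 193:109/-6 194:108/-8 195:109/-7 196:106/-7 197:108/-9 198:108/-9 199:104/-8 200:94/-4 201:88/-6 202:71/-5 203:75/1 204:166/19 205:168/18 206:164/17 207:164/15 208:161/17 209:152/14 210:241/17 211:250/14 212:179/9 213:127/-9 214:132/-9 215:136/-8 216:138/-7 217:138/-7 218:138/-8 219:139/-8 220:142/-7 221:151/-6 222:110/-6 223:43/-2 224:75/-4 225:80/-3 226:74/-4 227:76/-4
270 176:111/-8 177:112/-6 178:113/-7 179:112/-8 180:113/-7 181:109/-6 182:111/-5 183:111/-4 184:110/-6 185:110/-6 186:110/-8 187:110/-6 188:110/-8 189:111/-6 190:111/-7 191:110/-7 192:110/-7 193:110/-7 194:109/-6 195:108/-7 196:108/-7 197:107/-8 198:108/-10 199:104/-8 200:95/-6 201:87/-6 202:73/-7 203:75/1 204:164/19 205:167/18 206:152/17 207:239/19 208:241/18 209:238/17 210:239/17 211:247/19 212:190/12 213:132/-6 214:132/-8 215:137/-7 216:139/-7 217:140/-9 218:143/-5 219:143/-8 220:146/-9 221:146/-7 222:150/-9 223:165/-9 224:178
[... 4427 characters left out ...]
1/-3 284:59/-1 285:65/-2 286:66/-3 287:85/-5 288:111/-6 289:128/-6 290:171/-9 291:191/-8 292:205/-9 293:212/-9 294:209/-8 295:204/-8 296:203/-9 318:202/-8 319:202/-8 320:202/-8 321:202/-8 322:202/-8 323:203/-8 324:201/-8 325:203/-8 326:202/-9 327:198/-9 328:194/-9 329:189/-8 330:184/-8 331:180/-8 332:179/-10 333:159/-8 334:108/-3 335:75/1 336:81/1 337:87/0 338:94/-3 339:77/-5 340:46/-3 341:40/-3 342:43/-1 343:46/-1
(262, 200, 0.036) [ 31.5 -10.7]
(305, 181, 0.036) [43.1 15. ]
(233, 206, 0.036) [ 27.7 -28.4]
(287.5, 186, 0.036) [40.1  4.6]
(332, 210, 0.036) [25.2 31.8]
(270, 212.5, 0.0498) [27.7 -5.5]
(270, 224, 0.0778) [30.3 -4.5]
(335, 230, 0.0778) [27.3 26.7]
(232, 242, 0.0778) [ 21. -23.]
```

Emit:
drive_tool([
  [[-0.3, 0, 4, 0, 0, -0.005], [0, 0, 4, 0, 0, 0], [0, 0, 4, 0, 0, 0], [0, 0, 0, 0, 0, 0], [0, 0, 0, 0, 0, 0]],
])

```text
time: 41.4
position: [0.5991, 0.2742, 0.0685]
tool_rot: [0.686, 0.728, -0.0, -0.001]
ft_force: [0.9, 0.3, -0.6]
grip_width: 0.0534
grip_force: 25.0
```

```bash
python3 - <<'E'
from h import *
import pickle
d((0.5983,0.2734,0.061),93.3);rv(93.3)
pickle.dump(shot('wrist'),open('w13.pkl','wb'))
E
python3 k.py w13.pkl "[(262,202.5,.036)]" | cut -c1-900
```

```text
t 41.4 pos [599.1 274.2  68.5] yaw 93.38 q [0.26 0.79 1.46 0.   0.89 0.2 ] grip 53.4 F [ 0.9  0.3 -0.6]
turn z 0.0014644369129954784 (=-0.1 deg) or -6.282
after turn, tool mm [-0.7 -0.9  7.5]
before turn, tool mm [-0.7 -0.9  7.5]
rotvec [-0.0008 -0.0008  0.0015]
262 176:113/-7 177:114/-7 178:114/-7 179:113/-6 180:113/-7 181:112/-7 182:111/-5 183:111/-4 184:111/-7 185:111/-8 186:111/-7 187:111/-6 188:112/-7 189:111/-7 190:111/-6 191:111/-8 192:110/-7 193:110/-7 194:109/-5 195:108/-7 196:109/-6 197:108/-6 198:108/-8 199:108/-9 200:109/-8 201:108/-10 202:108/-7 203:107/-8 204:109/-8 205:105/-8 206:98/-8 207:90/-6 208:78/-7 209:46/-5 210:168/17 211:174/19 212:143/1 213:134/-7 214:135/-8 215:136/-9 216:139/-7 217:140/-6 218:141/-7 219:141/-9 220:144/-5 221:153/-8 222:92/-7 223:53/-3 224:81/-3 225:78/-3 226:76/-4 227:77/-4
270 176:111/-7 177:114/-6 178:113/-7 179:113/-7 180:113/-7 181:112/-4 182:112/-5 183:110/-6 184:110/-7 185:110/-7 186:112/-8 187:111/-6 188:112/-8 189:111/-6 190:112/-7 191:111/-7 192:113/-7 193:110/-7 194:110/-5 195:110/-4 196:109/-6 197:109/-9 198:108/-8 199:108/-9 200
[... 4453 characters left out ...]
6/-7 341:106/-6 342:107/-8 343:104/-8
243 226:114/-7 227:113/-5 228:108/-9 229:113/-6 230:133/-6 231:144/-8 232:177/-10 233:204/-10 234:207/-9 235:205/-9 236:206/-10 237:205/-9 238:205/-8 239:205/-8 240:205/-9 241:206/-9 242:207/-9 243:213/-10 283:64/-2 284:61/-3 285:66/-3 286:67/-3 287:86/-4 288:113/-6 289:129/-6 290:173/-8 291:192/-7 292:206/-9 293:214/-9 294:209/-9 295:206/-9 296:204/-9 318:203/-9 319:203/-8 320:204/-8 321:203/-8 322:203/-8 323:203/-8 324:203/-9 325:203/-8 326:204/-8 327:200/-9 328:196/-9 329:191/-8 330:186/-8 331:181/-9 332:181/-8 333:161/-7 334:107/-4 335:77/1 336:82/1 337:86/2 338:98/-3 339:79/-5 340:48/-1 341:42/-1 342:43/-3 343:46/-3
(262, 202.5, 0.036) [ 32.9 -10. ]
```

```bash
python3 k.py w13.pkl "[(262,204.8,.036),(262,212,.0385),(262,212,.041),(305,185.5,.036),(305,190.5,.05),(226.7,206,.036),(286.5,188,.036),(331.2,188,.036),(294.3,208,.0385),(294.3,208,.045),(337,208,.0385),(337,208,.045),(337,208,.055)]" | tail -13
```

```text
(262, 204.8, 0.036) [ 31.5 -10. ]
(262, 212, 0.0385) [ 28. -10.]
(262, 212, 0.041) [28.7 -9.8]
(305, 185.5, 0.036) [42.7 14.2]
(305, 190.5, 0.05) [42.9 13.2]
(226.7, 206, 0.036) [ 30.8 -30.2]
(286.5, 188, 0.036) [41.3  3.9]
(331.2, 188, 0.036) [41.3 28.9]
(294.3, 208, 0.0385) [30.3  8.3]
(294.3, 208, 0.045) [32.2  8. ]
(337, 208, 0.0385) [30.3 32.3]
(337, 208, 0.045) [32.2 31.1]
(337, 208, 0.055) [35.  29.2]
```

Emit:
drive_tool([
  [[-0.3, -1.1, 1, 0, 0, 0], [0, 0, 2, 0, 0, 0], [0, 0, 0, 0, 0, 0], [0, 0, 0, 0, 0, 0]],
])

```text
time: 41.78
position: [0.5981, 0.2743, 0.0658]
tool_rot: [0.686, 0.728, 0.0, -0.0]
ft_force: [0.1, -0.8, -2.3]
grip_width: 0.0541
grip_force: 25.0
```

Emit:
drive_tool([
  [[0, 0, 1, 0, 0, 0], [0, 0, 1, 0, 0, 0], [0, 0, 0, 0, 0, 0]],
])

```text
time: 42.03
position: [0.5982, 0.2742, 0.0638]
tool_rot: [0.686, 0.728, 0.0, -0.0]
ft_force: [0.0, -0.3, -1.7]
grip_width: 0.054
grip_force: 25.0
```

Underside is about 2 mm inside and still force-free. Continuing to about 61.5.

Emit:
drive_tool([
  [[0, 0, 1, 0, 0, 0], [0, 0, 1, 0, 0, 0], [0, 0, 0, 0, 0, 0]],
])

```text
time: 42.28
position: [0.5981, 0.2742, 0.0618]
tool_rot: [0.686, 0.728, 0.0, -0.0]
ft_force: [-0.7, -0.3, -0.7]
grip_width: 0.0537
grip_force: 25.0
```

Emit:
drive_tool([
  [[0, 0, 0.8, 0, 0, 0], [0, 0, 0, 0, 0, 0]],
])

```text
time: 42.45
position: [0.5981, 0.2741, 0.0613]
tool_rot: [0.686, 0.728, 0.0, -0.0]
ft_force: [-1.0, -0.5, 1.0]
grip_width: 0.0535
grip_force: 25.0
```

Emit:
drive_tool([
  [[0, 0, 0, 0, 0, 0], [0, 0, 0, 0, 0, 0], [0, 0, 0, 0, 0, 0]],
], gripper=75)

```text
time: 42.7
position: [0.5987, 0.2744, 0.0613]
tool_rot: [0.686, 0.728, 0.001, -0.0]
ft_force: [0.2, -0.6, -0.3]
grip_width: 0.0631
grip_force: 0.0
```

Emit:
drive_tool([
  [[0, 0, -10, 0, 0, 0], [0, 0, -15, 0, 0, 0], [0, 0, -10, 0, 0, 0], [0, 0, 0, 0, 0, 0]],
])

```text
time: 43.03
position: [0.6003, 0.2748, 0.0994]
tool_rot: [0.686, 0.728, 0.003, 0.001]
ft_force: [0.7, 1.0, 0.6]
grip_width: 0.0652
grip_force: 0.0
```

Emit:
drive_tool([
  [[0, 0, 0, 0, 0, 0], [0, 0, 0, 0, 0, 0], [0, 0, 0, 0, 0, 0], [0, 0, 0, 0, 0, 0], [0, 0, 0, 0, 0, 0], [0, 0, 0, 0, 0, 0], [0, 0, 0, 0, 0, 0], [0, 0, 0, 0, 0, 0]],
], gripper=0)

```text
time: 43.7
position: [0.5982, 0.2742, 0.096]
tool_rot: [0.686, 0.728, 0.0, -0.0]
ft_force: [0.2, 0.4, -0.3]
grip_width: 0.0196
grip_force: 0.0
```

Emit:
drive_tool([
  [[0, 0, 8, 0, 0, 0], [0, 0, 4, 0, 0, 0], [0, 0, 2, 0, 0, 0], [0, 0, 0, 0, 0, 0]],
])

```text
time: 44.03
position: [0.5981, 0.2741, 0.0814]
tool_rot: [0.686, 0.728, -0.0, -0.001]
ft_force: [-0.7, -0.5, 0.3]
grip_width: 0.0011
grip_force: 0.0
```

Emit:
drive_tool([
  [[0, 0, 1, 0, 0, 0], [0, 0, 1, 0, 0, 0], [0, 0, 0, 0, 0, 0]],
])

```text
time: 44.28
position: [0.5984, 0.2742, 0.0808]
tool_rot: [0.686, 0.728, 0.001, -0.0]
ft_force: [-0.6, 0.4, 2.9]
grip_width: 0.0003
grip_force: 1.7
```

Emit:
drive_tool([
  [[0, 0, 1, 0, 0, 0], [0, 0, 1, 0, 0, 0], [0, 0, 0, 0, 0, 0]],
])

```text
time: 44.53
position: [0.5986, 0.2744, 0.0797]
tool_rot: [0.686, 0.728, 0.001, 0.0]
ft_force: [-1.6, -0.5, 7.2]
grip_width: 0.0003
grip_force: 3.8
```

Contact came at 81 mm, as expected. Pressing on toward 64.

Emit:
drive_tool([
  [[0, 0, 1, 0, 0, 0], [0, 0, 1, 0, 0, 0], [0, 0, 1, 0, 0, 0], [0, 0, 0, 0, 0, 0]],
])

```text
time: 44.87
position: [0.5988, 0.2744, 0.077]
tool_rot: [0.686, 0.728, 0.001, 0.0]
ft_force: [-1.0, -1.2, 8.8]
grip_width: 0.0003
grip_force: 4.5
```

Emit:
drive_tool([
  [[0, 0, 1, 0, 0, 0], [0, 0, 1, 0, 0, 0], [0, 0, 1, 0, 0, 0], [0, 0, 0, 0, 0, 0]],
])

```text
time: 45.2
position: [0.5987, 0.2744, 0.0734]
tool_rot: [0.686, 0.728, 0.001, 0.0]
ft_force: [-1.4, -0.4, 6.0]
grip_width: 0.0003
grip_force: 3.1
```

Emit:
drive_tool([
  [[0, 0, 1, 0, 0, 0], [0, 0, 1, 0, 0, 0], [0, 0, 1, 0, 0, 0], [0, 0, 0, 0, 0, 0]],
])

```text
time: 45.53
position: [0.5986, 0.2743, 0.0702]
tool_rot: [0.686, 0.728, 0.001, 0.0]
ft_force: [-1.7, -0.6, 5.3]
grip_width: 0.0003
grip_force: 2.8
```

Emit:
drive_tool([
  [[0, 0, 1, 0, 0, 0], [0, 0, 1, 0, 0, 0], [0, 0, 1, 0, 0, 0], [0, 0, 1, 0, 0, 0], [0, 0, 0, 0, 0, 0]],
])

```text
time: 45.95
position: [0.5986, 0.2743, 0.0662]
tool_rot: [0.686, 0.728, 0.001, 0.0]
ft_force: [-0.8, 0.2, 6.0]
grip_width: 0.0003
grip_force: 2.8
```

Emit:
drive_tool([
  [[0, 0, 1, 0, 0, 0], [0, 0, 1, 0, 0, 0], [0, 0, 1, 0, 0, 0], [0, 0, 0, 0, 0, 0]],
])

```text
time: 46.28
position: [0.5986, 0.2743, 0.0642]
tool_rot: [0.686, 0.728, 0.001, 0.0]
ft_force: [-2.1, -1.1, 11.1]
grip_width: 0.0005
grip_force: 5.3
```

Emit:
drive_tool([
  [[0, 0, 1, 0, 0, 0], [0, 0, 0.5, 0, 0, 0], [0, 0, 0, 0, 0, 0]],
])

```text
time: 46.53
position: [0.5986, 0.2744, 0.0639]
tool_rot: [0.686, 0.728, 0.001, 0.0]
ft_force: [-4.5, -1.9, 16.5]
grip_width: 0.0005
grip_force: 8.2
```

Emit:
drive_tool([
  [[0, 0, 1, 0, 0, 0], [0, 0, 1, 0, 0, 0], [0, 0, 0.5, 0, 0, 0], [0, 0, 0, 0, 0, 0]],
])

```text
time: 46.87
position: [0.5987, 0.2744, 0.0633]
tool_rot: [0.685, 0.728, 0.001, 0.0]
ft_force: [-6.6, -3.1, 26.0]
grip_width: 0.0003
grip_force: 12.9
```

Emit:
drive_tool([
  [[0, 0, -10, 0, 0, 0], [0, 0, -15, 0, 0, 0], [0, 0, -5, 0, 0, 0], [0, 0, 0, 0, 0, 0]],
], gripper=23)

```text
time: 47.2
position: [0.5994, 0.2745, 0.0897]
tool_rot: [0.686, 0.728, 0.002, 0.001]
ft_force: [0.2, 0.3, -0.4]
grip_width: 0.017
grip_force: 0.0
```

```bash
python3 - <<'E'
from h import *
d((0.5045,0.1007,0.064),93.3);rv(93.3)
E
```

```text
t 47.2 pos [599.4 274.5  89.7] yaw 93.42 q [0.26 0.76 1.46 0.   0.92 0.2 ] grip 17.0 F [ 0.2  0.3 -0.4]
turn z 0.0020331157629074584 (=-0.1 deg) or -6.281
after turn, tool mm [-168.1 -104.8   25.7]
before turn, tool mm [-167.9 -105.2   25. ]
rotvec [ 0.0036 -0.0017  0.002 ]
```

The tape is home: it stopped at 64 mm as expected and was pressed to 26 N. I'll give the pliers' grips one last touch.

Emit:
drive_tool([
  [[-28, -17.5, 0, 0, 0, 0], [-28, -17.5, 0, 0, 0, 0], [-28, -17.5, 0, 0, 0, 0], [-28, -17.5, 0, 0, 0, 0], [-28, -17.5, 0, 0, 0, 0], [-28, -17.5, 0, 0, 0, 0], [0, 0, 12, 0, 0, 0], [0, 0, 10, 0, 0, 0]],
])

```text
time: 47.87
position: [0.5025, 0.0988, 0.0652]
tool_rot: [0.687, 0.727, -0.0, -0.001]
ft_force: [0.2, -0.3, -0.3]
grip_width: 0.02
grip_force: 0.0
```

Emit:
drive_tool([
  [[0, 0, 2, 0, 0, 0], [0, 0, 0, 0, 0, 0], [0, 0, 0, 0, 0, 0]],
])

```text
time: 48.12
position: [0.504, 0.101, 0.0635]
tool_rot: [0.685, 0.728, 0.0, -0.0]
ft_force: [0.1, 0.5, 1.5]
grip_width: 0.0198
grip_force: 0.0
```

Emit:
drive_tool([
  [[0, 0, 1, 0, 0, 0], [0, 0, 1, 0, 0, 0], [0, 0, 0, 0, 0, 0]],
])

```text
time: 48.37
position: [0.5041, 0.1009, 0.0622]
tool_rot: [0.685, 0.728, 0.001, 0.0]
ft_force: [0.6, 1.4, 1.0]
grip_width: 0.0197
grip_force: 0.5
```

Emit:
drive_tool([
  [[0, 0, 1, 0, 0, 0], [0, 0, 1, 0, 0, 0], [0, 0, 0, 0, 0, 0]],
])

```text
time: 48.62
position: [0.504, 0.1005, 0.0602]
tool_rot: [0.686, 0.728, 0.001, 0.0]
ft_force: [0.1, 0.9, 4.4]
grip_width: 0.0197
grip_force: 1.7
```

Emit:
drive_tool([
  [[0, 0, 1.5, 0, 0, 0], [0, 0, 1.5, 0, 0, 0], [0, 0, 0, 0, 0, 0]],
])

```text
time: 48.87
position: [0.5042, 0.1003, 0.0588]
tool_rot: [0.686, 0.728, 0.001, 0.0]
ft_force: [-1.6, 1.1, 18.7]
grip_width: 0.0198
grip_force: 9.3
```

Emit:
drive_tool([
  [[0, 0, 1.5, 0, 0, 0], [0, 0, 1.5, 0, 0, 0], [0, 0, 0, 0, 0, 0]],
])

```text
time: 49.12
position: [0.5043, 0.1002, 0.0576]
tool_rot: [0.686, 0.728, 0.001, 0.001]
ft_force: [-4.0, 0.8, 33.6]
grip_width: 0.02
grip_force: 16.4
```

Emit:
drive_tool([
  [[0, 0, -4, 0, 0, 0], [0, 0, -4, 0, 0, 0], [0, 0, -4, 0, 0, 0], [0, 0, 0, 0, 0, 0], [0, 0, 0, 0, 0, 0]],
])

```text
time: 49.53
position: [0.5032, 0.1001, 0.0657]
tool_rot: [0.686, 0.728, 0.0, -0.001]
ft_force: [-0.5, -0.6, 0.3]
grip_width: 0.0199
grip_force: 0.0
```

Emit:
drive_tool([
  [[0, 0, 4, 0, 0, 0], [0, 0, 0, 0, 0, 0], [0, 0, 0, 0, 0, 0]],
])

```text
time: 49.78
position: [0.5029, 0.1002, 0.0611]
tool_rot: [0.686, 0.728, -0.0, -0.001]
ft_force: [0.5, -0.1, 0.0]
grip_width: 0.02
grip_force: 0.0
```

Emit:
drive_tool([
  [[0, 0, 1, 0, 0, 0], [0, 0, 0, 0, 0, 0], [0, 0, 0, 0, 0, 0]],
])

```text
time: 50.03
position: [0.5034, 0.1003, 0.0608]
tool_rot: [0.686, 0.728, 0.0, -0.0]
ft_force: [0.3, 0.2, -1.2]
grip_width: 0.0202
grip_force: 0.0
```

Emit:
drive_tool([
  [[0, 0, 1, 0, 0, 0], [0, 0, 0, 0, 0, 0], [0, 0, 0, 0, 0, 0]],
])

```text
time: 50.28
position: [0.5035, 0.1003, 0.0603]
tool_rot: [0.686, 0.728, 0.0, -0.0]
ft_force: [-0.5, -1.0, 3.9]
grip_width: 0.0201
grip_force: 1.7
```

Emit:
drive_tool([
  [[0, 0, -6, 0, 0, 0], [0, 0, -4, 0, 0, 0], [31, 0, 0, 0, 0, 0], [31, 0, 0, 0, 0, 0], [31, 0, 0, 0, 0, 0], [0, 0, 0, 0, 0, 0], [0, 0, 0, 0, 0, 0]],
], gripper=0)

```text
time: 50.87
position: [0.4978, 0.1945, 0.0704]
tool_rot: [0.684, 0.729, 0.001, -0.0]
ft_force: [0.6, -0.6, 0.6]
grip_width: 0.0004
grip_force: 0.0
```

Emit:
drive_tool([
  [[0, 0, 5, 0, 0, 0], [0, 0, 2.5, 0, 0, 0], [0, 0, 0, 0, 0, 0], [0, 0, 0, 0, 0, 0]],
])

```text
time: 51.2
position: [0.4978, 0.192, 0.0622]
tool_rot: [0.686, 0.727, -0.0, -0.001]
ft_force: [0.3, 0.1, -0.1]
grip_width: 0.0008
grip_force: 0.0
```

Emit:
drive_tool([
  [[0, 0, 1, 0, 0, 0], [0, 0, 0, 0, 0, 0], [0, 0, 0, 0, 0, 0]],
])

```text
time: 51.45
position: [0.498, 0.1927, 0.0615]
tool_rot: [0.686, 0.728, 0.0, -0.0]
ft_force: [1.0, -0.2, 0.2]
grip_width: 0.0007
grip_force: 0.0
```

Emit:
drive_tool([
  [[0, 0, 1, 0, 0, 0], [0, 0, 0, 0, 0, 0], [0, 0, 0, 0, 0, 0]],
])

```text
time: 51.7
position: [0.4979, 0.1931, 0.0605]
tool_rot: [0.686, 0.728, 0.0, -0.0]
ft_force: [-0.4, 0.2, -0.7]
grip_width: 0.0003
grip_force: 0.0
```

Emit:
drive_tool([
  [[0, 0, 1, 0, 0, 0], [0, 0, 0, 0, 0, 0], [0, 0, 0, 0, 0, 0]],
])

```text
time: 51.95
position: [0.498, 0.1932, 0.0597]
tool_rot: [0.686, 0.728, 0.0, -0.0]
ft_force: [-0.4, 0.4, 1.6]
grip_width: 0.0004
grip_force: 0.6
```

The joint is still home at 59.6 mm and the grips at 60.5 mm, so the tool is level. I'll retreat and hand in.

Emit:
drive_tool([
  [[0, 0, -15, 0, 0, 0], [0, 0, -30, 0, 0, 0], [0, 0, -30, 0, 0, 0], [0, 0, -30, 0, 0, 0], [0, 0, 0, 0, 0, 0], [0, 0, 0, 0, 0, 0], [0, 0, 0, 0, 0, 0]],
])

```text
time: 52.53
position: [0.4973, 0.1929, 0.1642]
tool_rot: [0.686, 0.728, -0.0, -0.001]
ft_force: [0.3, 0.3, -0.3]
grip_width: 0.0007
grip_force: 0.0
```

```bash
python3 - <<'E'
from h import *
d();print(ticket.hand_in())
E
```

```text
t 52.53 pos [497.3 192.9 164.2] yaw 93.42 q [0.16 0.52 1.74 0.   0.88 0.1 ] grip 0.7 F [ 0.3  0.3 -0.3]
the job is handed in; nothing more can be done
None
```

The pliers and the tape measure are both in their own cut-outs and pressed down to within about 0.1 mm of the expected home height by touch, and I handed the job in at 52.5 s; no verdict came back.

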